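Swing the loaded corner shelf square and still

ROBOT

A 6-joint arm with a two-finger parallel gripper is mounted at the origin on the work surface. World frame = base frame: x ahead of the robot, y to its left, z up, the work surface at z = 0. Lengths are in m, angles in rad, forces in N, time in s.
With the tool pointing down it reaches from about 0.4 to 0.825 m from the base axis. Payload 7 kg.
Tool frame: the origin (TCP) lies at the very end of the fingers, on their centre line; the grasp point (between the pads) lies 19 mm behind it; z points along the fingers, y is the line along which they close (so a half turn about z gives the same grasp; the last joint's range is limited). The gripper opens to 88 mm and grips with 3 to 60 N. Pads are 19 mm wide; open, the fingers measure 130 mm over their backs; the gripper's body (78 mm by 193 mm) begins 47 mm behind the grasp point.
Start: joints at [-0.931, 0.359, 0.012, 0, -1.224, -0.288], TCP at [0.233, -0.634, 0.198] pointing down, gripper open.
Joint ranges: [-3.07, 3.07], [-1.43, 2.12], [-1.02, 1.25], [-3.03, 1.67], [-3.05, -0], [-3.03, 3.03]. Speed limits (rad/s): [2.39, 2.39, 3.01, 3.14, 3.14, 3.14].

INTERFACE

Orientations are given as [roll, pitch, yaw] about the fixed x, y, z axes, in that order (R = Rz(yaw) Ry(pitch) Rx(roll)).
In Python, from station import * gives the robot as it stands.
- The arm moves only by the tool servo_tool, never from a script. Its argument "moves" is a list of rows, each an object of numbers: "jaw": the opening, from 0 (shut) to 1 (fully open); "dx", "dy", "dz": the shift along the world's x, y, z in m; "roll": the turn about the world's z in degrees. A call has exactly 10 rows; each row shifts and turns the commanded pose from where the row before left it; what a row does not reach is not made up. A row lasts 1/8 s, in which the tool goes at most 62.5 mm and 10.7 degrees, less where a joint would pass 70% of its speed; a pose out of reach is approached as far as the arm can. A call with a gripper value outside its range is refused whole. The fingers move at their own pace and stop on an object; "newtons" is the grip in N (left out, the last holds). Time passes only in rows, so rows that do not move let the fingers close, or fill a call up. It gives the time, the measured TCP pose, the force, the opening and the grip force at its end, in the units of the state.
- get_state(): the state, without advancing time (a new reading comes with each control period).
- grab_frame(name): name is "side" or "top"; returns (picture, depth): 400x640x3 uint8, red, green, blue; 400x640 float32, m along the optical axis (not along the pixel's ray), 0 where there is no reading.
- calibration(name): a dict with "intrinsics" (3x3 intrinsics, pixels), "k1" (the pictures are not rectified: a ray, as slopes to the right and down, at radius r is drawn at 1 + k1 r^2 times it, then the intrinsics apply), "R" (3x3) and "t" (3): a world point X has camera coordinates R X + t. Camera axes: x right, y down, z forward; pixel columns grow to the right and rows downward; lengths in m; the calibration is good to about 2 mm. A picture is of the moment at which its call begins. calibration takes no time and is no camera call.
- job_done(): hands the job in; it is judged then, once.
The state is a dict: "t": time; "q": joint angles; "qd": joint speeds; "joint_efforts": joint torques, N m; "eef_pos": TCP position; "ee_rot": TCP orientation; "force": force on the tool from outside, world axes, zero at the start; "moment": the same for the moment, N m; "width": finger opening in m; "gripper_force": force on a finger pad.
Only numpy, scipy, OpenCV 4.12 (cv2) and the standard library are available. Lean on these libraries where they do the work, as an engineer would, in place of code of your own. Each camera call takes 0.05 s, during which the arm holds its last target. There are 200 camera calls.

TASK

Swing the heavy, loaded corner shelf round on its pillar until it stands straight out, square to the long front edge of the white cabinet floor panel, and leave it there free and standing still. Push it gently and only on the white bumper rails along its two long edges - keep off the liner and the goods - and do not let it race, bump its end stops, or shift the goods riding on it.

Things in the scene. Friction and masses are not known exactly. Their poses are not given: they have to be found in the camera images.
- base: Fixed white cabinet floor panel, 200 (x) by 420 (y) by 18 mm, on the bench, with a steel pillar 40 mm across and 314 mm high that carries the shelf. Origin on the pillar's axis at bench height, z up. The panel spans x -100 to 100, y -210 to 210 mm: its long front edge (at x -100, along y) faces about to the robot. The shelf is square when it points along this frame's -x.
- pivot (a point): Point on the pillar's axis (the shelf's hinge line) at mid-height of the shelf's edge, 90 mm above the bench.
- tray (a joint): Angle the shelf has turned about the pillar since the start, rad, counter-clockwise from above positive; 0 and at rest at the start. There it points (free end) 1.0 to 1.2 rad clockwise of square, to the robot's left, so square lies at that joint value: read it from the yaws of liner and base. End stops (pin under the shelf against lugs on a collar at the pillar) at -0.2 and 1.65.
- tray_mid (a point): Point on the shelf's centre line 270 mm out from the pillar's axis, 90 mm above the bench. Shelf: steel slab on ball bearings, 200 mm wide, reaching 30 to 370 mm out; nominal 8 kg (0.6 to 1.6 times that), inertia about the pillar 0.41 kg m2 with load (5.6 kg felt at this point), damping 0.035 N m s/rad, dry friction 0.0005 N m: let go, it coasts on and loses its speed over some 12 s.
- left_rail: White nylon bumper rail along one long edge of the shelf (base +y side when square): 300 long, 24 high (78 to 102 mm above the bench), 6 mm thick, from 30 to 330 mm out. Origin: its outer face, 270 mm out, 100 mm from the shelf's centre line. On springs: gives up to 5 mm at 2 N/mm, 15 N s/m, so the shelf bounces off a still finger. A push square on it turns the shelf counter-clockwise.
- right_rail: The same sprung rail on the other long edge (base -y side when square); origin likewise. A push square on it turns the shelf clockwise, or brakes a counter-clockwise swing.
- liner: Grey ribbed plastic liner, 304 by 184 by 4 mm, fixed on top of the shelf and turning with it; its upper face is 109 mm above the bench. Not to be touched. Origin on the pillar's axis at bench height; -x points out along the shelf to its free end.
- trap: White plastic bottle trap standing loose on the liner near the pillar, 136 mm high (top 245 mm above the bench), cup 72 mm across with a side outlet reaching 76 mm from its axis; 0.3 kg. Origin: centre of its underside. About 105 mm out from the pillar.
- dish: Small white ceramic dish with a closed hinged lid, 92 mm across, 43 mm high, 0.2 kg, loose on the liner about 290 mm out from the pillar. Origin: centre of its underside.
- cartridge: Stainless mixer cartridge, a 40 mm round can with a square spindle, 64 mm high, 0.1 kg, standing loose on the liner about 215 mm out from the pillar. Origin: centre of its underside.
- trap_spot (a point): Middle of the trap's place on the liner, fixed to the shelf.
- dish_spot (a point): Middle of the dish's place on the liner, fixed to the shelf.
- cartridge_spot (a point): Middle of the cartridge's place on the liner, fixed to the shelf.
- flush_plate: Chrome push-button flush plate, 246 by 164 by 12 mm, lying on the bench to the robot's right, out of the shelf's sweep. Origin: centre of its underside.
- pliers: Blue-handled pliers, 190 mm long, lying on the bench to the robot's right. Origin under the jaw pivot.

How it is judged:
By the outcome, as a careful person would: the job done as asked, in the order asked, and still so for the second after the job is handed in, with the robot touching nothing.
It also fails if it takes over 61 s, if anything falls off the work surface, if the arm or the gripper's body presses on something with over 40 N, if the wrist force passes 120 N, or if a joint passes its speed limit or range.

## Working session

There is one attempt and no reset: what is moved stays moved. The work goes in short steps, Python scripts to look and compute and a tool call to move; the robot and the scene stay as the last step left them, time stands still between calls to the robot, and variables do not carry over. Pictures are saved under pics/ and viewed, at most 10 in all, crops included, and the job is handed in when it is done.

Besides the shell and the picture viewer there is one more tool, called after ">>>" as name([rows], argument=value, ...), one row to a line, values as JSON. servo_tool: Moves the arm, as the interface text tells. Its arguments: {"type":"object","properties":{"moves":{"type":"array","items":{"type":"object","properties":{"jaw":{"type":"number"},"dx":{"type":"number"},"dy":{"type":"number"},"dz":{"type":"number"},"roll":{"type":"number"}}}},"newtons":{"type":"number"}},"required":["moves"]}

```bash
mkdir -p pics
python3 - <<'E'
from station import *
import cv2,numpy as np
for n in("top","side"):
    p,d=grab_frame(n); np.savez(n+"0.npz",p=p,d=d); cv2.imwrite(f"pics/{n}0.png",p[:,:,::-1]); print(n,calibration(n))
s=get_state();print(s['t'],s['eef_pos'],s['ee_rot'],s['force'],s['width'])
E
```

```text
top {'intrinsics': array([[454.20058484,   0.        , 325.19923932],
       [  0.        , 454.20058484, 204.67634611],
       [  0.        ,   0.        ,   1.        ]]), 'k1': -0.022720984199596183, 'R': array([[ 0.05704735, -0.99835427,  0.00586062],
       [-0.97233511, -0.05689053, -0.22655661],
       [ 0.22651717,  0.00722597, -0.97398037]]), 't': array([-0.12037074,  0.61637124,  1.02904326])}
side {'intrinsics': array([[419.5836246 ,   0.        , 316.36271606],
       [  0.        , 419.5836246 , 196.79735276],
       [  0.        ,   0.        ,   1.        ]]), 'k1': -0.03983170424427214, 'R': array([[-0.95404192, -0.29938732, -0.01308638],
       [-0.1732663 ,  0.58671541, -0.7910397 ],
       [ 0.24450524, -0.75241761, -0.61162483]]), 't': array([0.55801751, 0.23355297, 1.04572664])}
0.1 [ 0.23239653 -0.6332206   0.19701838] [ 3.14008259e+00 -1.37126290e-04 -2.78990574e+00] [-0.0386162  -0.70362024  0.26288307] 0.08766639603526165
```

View pics/top0.png

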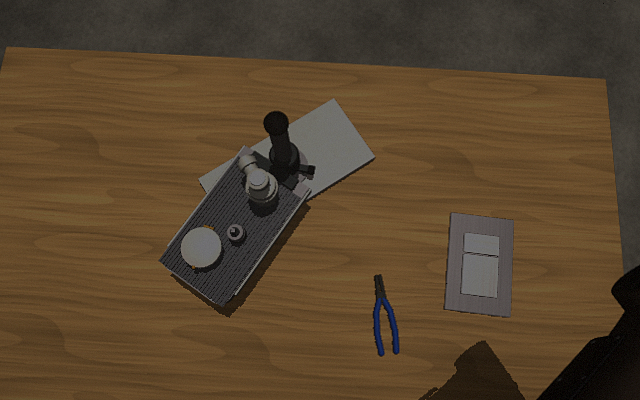

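View pics/side0.png

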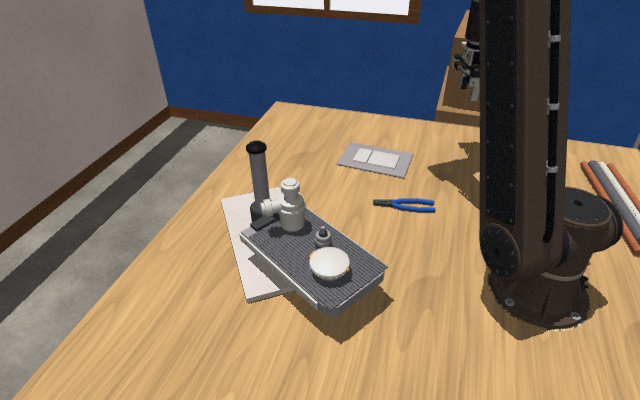

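The top view shows the panel's far corners at (335,98) and (375,157). The pillar top is at (276,118), and the shelf points down-left with the dish at (202,247), the cartridge at (236,233) and the trap at (262,184). I'll measure these using depth heights and line fits.

```bash
cat > h.py <<'E'
from station import *
import cv2,numpy as np
def slopes(n,uv):
    c=calibration(n);return cv2.undistortPoints(np.float64(uv).reshape(-1,1,2),c['intrinsics'],np.array([c['k1'],0,0,0,0.])).reshape(-1,2)
def onplane(n,uv,z):
    c=calibration(n);s=slopes(n,uv);R=np.array(c['R']);o=-R.T@c['t']
    r=np.c_[s,np.ones(len(s))]@R
    return o+r*((z-o[2])/r[:,2])[:,None]
def cloud(n,d):
    c=calibration(n);v,u=np.mgrid[:400,:640];s=slopes(n,np.c_[u.ravel(),v.ravel()])
    return ((np.c_[s,np.ones(len(s))]*d.reshape(-1,1)-c['t'])@np.array(c['R'])).reshape(400,640,3)
def linermask(p,d,n="top"):
    W=cloud(n,d);m=(abs(W[...,2]-.109)<.007)&(d>0)&(W[...,0]>.3)&(W[...,0]<.95)&(abs(W[...,1])<.6)
    hsv=cv2.cvtColor(p,cv2.COLOR_RGB2HSV)
    return m,hsv,W
E
python3 - <<'E'
from h import *
a=np.load("top0.npz");p,d=a['p'],a['d']
m,hsv,W=linermask(p,d)
print("z liner",np.median(W[240:280,225:240,2]),"panel",W[130,330],"bench",W[300,100])
# shelf top
mm=cv2.morphologyEx(m.astype(np.uint8),cv2.MORPH_OPEN,np.ones((3,3)))
c=max(cv2.findContours(mm,0,2)[0],key=cv2.contourArea);
X=onplane("top",c[:,0],.109)[:,:2].astype(np.float32)
r=cv2.minAreaRect(X);print("shelf rect",r);print(cv2.boxPoints(r))
# panel
g=((hsv[...,1]<60)&(abs(W[...,2]-.018)<.010)&(hsv[...,2]>60)&(d>0)&(W[...,1]>-.3)&(W[...,0]>.5)).astype(np.uint8)
c=max(cv2.findContours(cv2.morphologyEx(g,cv2.MORPH_OPEN,np.ones((3,3))),0,2)[0],key=cv2.contourArea)
X=onplane("top",c[:,0],.018)[:,:2].astype(np.float32);r=cv2.minAreaRect(X);print("panel",r);print(cv2.boxPoints(r))
# pillar top
t=((abs(W[...,2]-.314)<.012)&(d>0)&(W[...,0]>.5)&(abs(W[...,1])<.4)).astype(np.uint8)
ct=max(cv2.findContours(t,0,2)[0],key=cv2.contourArea)
(u,v),rad=cv2.minEnclosingCircle(ct);print("pillar",u,v,rad,onplane("top",[[u,v]],.314))
o=(p//2).copy();o[m]=(255,0,0);o[g>0]=(0,255,0);o[t>0]=(0,0,255)
cv2.imwrite("pics/m0.png",cv2.resize(o[80:330,130:420,::-1],None,fx=2,fy=2,interpolation=0))
E
```

```text
z liner 0.10809468873287556 panel [ 0.8382705  -0.08530046  0.01699503] bench [ 0.36483821  0.45823696 -0.00102856]
shelf rect ((0.5565739274024963, 0.12390285730361938), (0.19378210604190826, 0.33940088748931885), 58.84333419799805)
[[ 0.36122233  0.12878738]
 [ 0.6516666  -0.04681183]
 [ 0.7519255   0.11901833]
 [ 0.46148127  0.29461753]]
panel ((0.7936303019523621, -0.06896230578422546), (0.1985897719860077, 0.19664326310157776), 36.08082580566406)
[[ 0.6554773  -0.04797737]
 [ 0.77128565 -0.20690191]
 [ 0.9317833  -0.08994724]
 [ 0.81597495  0.0689773 ]]
pillar 275.80767822265625 122.57691955566406 12.663835525512695 [[0.72476414 0.01945829 0.314     ]]
```

View pics/m0.png

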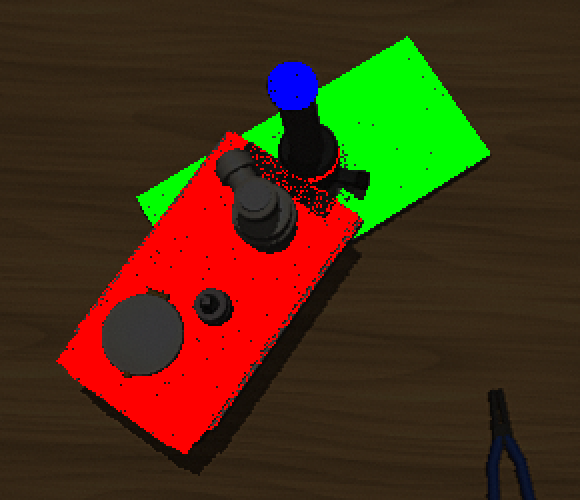

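Run:
```python
from h import *
a=np.load("top0.npz");p,d=a['p'],a['d']
m,hsv,W=linermask(p,d)
g=((hsv[...,1]<60)&(abs(W[...,2]-.018)<.010)&(hsv[...,2]>60)&(d>0)&(W[...,1]>-.3)&(W[...,0]>.5)).astype(np.uint8)
g=cv2.morphologyEx(g,cv2.MORPH_OPEN,np.ones((3,3)))
v,u=np.nonzero(g);X=onplane("top",np.c_[u,v],.018)[:,:2].astype(np.float32)
r=cv2.minAreaRect(X);print("panel",r);B=cv2.boxPoints(r);print(B)
def fit(mask,q0,q1,z,lab):
    # boundary px near the crude segment q0-q1 (world xy), robust line
    cs=np.concatenate([c[:,0] for c in cv2.findContours(mask,0,cv2.CHAIN_APPROX_NONE)[0]])
    P=onplane("top",cs,z)[:,:2];e=(q1-q0);L=np.hypot(*e);e/=L;nn=np.array([-e[1],e[0]])
    s=(P-q0)@e;k=(abs((P-q0)@nn)<.006)&(s>.015)&(s<L-.015)
    vx,vy,x,y=cv2.fitLine(P[k].astype(np.float32),cv2.DIST_HUBER,0,.001,.001).ravel()
    print(lab,k.sum(),"ang %.2f"%(np.degrees(np.arctan2(vy,vx))%180),"pt",x,y)
for i in range(4): fit(g,B[i],B[(i+1)%4],.018,"panel edge")
mm=cv2.morphologyEx(m.astype(np.uint8),cv2.MORPH_OPEN,np.ones((3,3)))
c=max(cv2.findContours(mm,0,2)[0],key=cv2.contourArea);S=cv2.boxPoints(cv2.minAreaRect(onplane("top",c[:,0],.109)[:,:2].astype(np.float32)))
for i in range(4): fit(mm,S[i],S[(i+1)%4],.107,"shelf edge")
```

```text
panel ((0.7280958890914917, 0.020779356360435486), (0.19853803515434265, 0.41899240016937256), 36.127784729003906)
[[ 0.52439946  0.13146247]
 [ 0.77143234 -0.20695941]
 [ 0.9317923  -0.08990376]
 [ 0.68475944  0.24851812]]
panel edge 62 ang 126.18 pt 0.71679765 -0.13012415
panel edge 50 ang 36.05 pt 0.84422094 -0.15234566
panel edge 91 ang 126.09 pt 0.8086627 0.07656236
panel edge 10 ang 42.45 pt 0.6623674 0.23010077
shelf edge 119 ang 148.97 pt 0.538628 0.025683532
shelf edge 14 ang 58.44 pt 0.6859855 0.013831165
shelf edge 125 ang 148.89 pt 0.6050002 0.2039399
shelf edge 65 ang 58.69 pt 0.41998163 0.22286513
```

```bash
cat >> h.py <<'E'
piv=np.array([.728,.0205])
def frame(deg):
    a=np.radians(deg);u=np.array([np.cos(a),np.sin(a)]);return u,np.array([u[1],-u[0]])  # out, left-rail side
def shelf(tag=None):
    "shelf pointing angle (deg, target 216.1) from top view long liner edges"
    p,d=grab_frame("top");t=get_state()['t']
    if tag: cv2.imwrite(f"pics/{tag}.png",p[:,:,::-1])
    return edgeang(p,d),t
def edgeang(p,d):
    m,_,W=linermask(p,d)
    mm=cv2.morphologyEx(m.astype(np.uint8),cv2.MORPH_OPEN,np.ones((3,3)))
    n,l,st,_=cv2.connectedComponentsWithStats(mm);k=1+np.argmax(st[1:,4])
    v,u=np.nonzero(l==k);P=onplane("top",np.c_[u,v],.108)[:,:2]-piv
    r=np.hypot(*P.T);P=P[(r<.37)]
    q=P[(np.hypot(*P.T)>.08)].mean(0);a=np.degrees(np.arctan2(q[1],q[0]))%360
    for it in range(4):
        uu,nn=frame(a);s=P@uu;w=P@nn;A=[]
        for sg in(1,-1):
            b=[];
            for lo in np.arange(.10,.32,.006):
                k=(s>=lo)&(s<lo+.006)
                if k.sum()>4: b.append((lo,(sg*w[k]).max()))
            b=np.array(b);b=b[b[:,1]>.08]
            if len(b)>12:
                vx,vy,_,_=cv2.fitLine(b.astype(np.float32),cv2.DIST_HUBER,0,.001,.001).ravel()
                A.append((-sg*np.degrees(np.arctan2(vy,vx)),len(b),np.median(b[:,1])))
        if A: a+=np.average([x[0] for x in A],weights=[x[1] for x in A])
    return round(a,2),[(round(x[0],2),x[1],round(float(x[2]),4)) for x in A]
E
python3 - <<'E'
from h import *
a=np.load("top0.npz");p,d=a['p'],a['d'];print(edgeang(p,d))
u,n=frame(148.9);W=cloud("top",d)
for nm,px,z in(("dish",(202,247),.145),("cart",(236,233),.15),("trap",(260,180),.24),("outlet",(247,160),.2)):
    X=onplane("top",[px],z)[0,:2]-piv;print(nm,X@u,X@n,W[px[1],px[0],2])
for th in(148.9,):
    for off in(.1395,.1095): print(piv+.3*u+off*n)
for th in np.arange(148.9,162,2): uu,nn=frame(th);print(th,(piv+.3*uu+.1095*nn).round(4))
s=get_state();print(s['t'])
E
```

```text
(np.float64(148.95), [(np.float32(0.01), 37, 0.0942), (np.float32(-0.01), 37, 0.0944)])
dish 0.2837124766300514 0.01620568030045122 0.15225156145583382
cart 0.21629106543901996 -0.02821569849391945 0.15327334517506505
trap 0.10220868466634024 -0.02533654960428426 0.24820111965315172
outlet 0.07530544464922757 0.0361709182609317 0.20430895669055724
[0.54317627 0.29490926]
[0.52768027 0.26922124]
148.9 [0.5277 0.2692]
150.9 [0.5191 0.2621]
152.9 [0.5108 0.2546]
154.9 [0.5028 0.2469]
156.9 [0.495  0.2389]
158.9 [0.4875 0.2307]
160.9 [0.4803 0.2221]
0.1
```

>>> servo_tool([
  {"dz": 0.03,"jaw": 0},
  {"dz": 0.03,"dx": 0.02,"dy": 0.04,"jaw": 0,"roll": 4},
  {"dx": 0.02,"dy": 0.055,"jaw": 0,"roll": 4},
  {"dx": 0.025,"dy": 0.055,"jaw": 0,"roll": 4},
  {"dx": 0.025,"dy": 0.055,"jaw": 0,"roll": 4},
  {"dx": 0.025,"dy": 0.055,"jaw": 0,"roll": 4},
  {"dx": 0.025,"dy": 0.055,"jaw": 0,"roll": 4},
  {"dx": 0.025,"dy": 0.055,"jaw": 0,"roll": 4},
  {"dx": 0.025,"dy": 0.055,"jaw": 0,"roll": 4},
  {"dx": 0.02,"dy": 0.055,"jaw": 0,"roll": 4},
])

```text
$.moves[0]: bad value
```

>>> servo_tool([
  {"dx": 0,"dy": 0,"dz": 0.03,"roll": 0,"jaw": 0.0},
  {"dx": 0.02,"dy": 0.04,"dz": 0.03,"roll": 4,"jaw": 0.0},
  {"dx": 0.02,"dy": 0.055,"dz": 0,"roll": 4,"jaw": 0.0},
  {"dx": 0.025,"dy": 0.055,"dz": 0,"roll": 4,"jaw": 0.0},
  {"dx": 0.025,"dy": 0.055,"dz": 0,"roll": 4,"jaw": 0.0},
  {"dx": 0.025,"dy": 0.055,"dz": 0,"roll": 4,"jaw": 0.0},
  {"dx": 0.025,"dy": 0.055,"dz": 0,"roll": 4,"jaw": 0.0},
  {"dx": 0.025,"dy": 0.055,"dz": 0,"roll": 4,"jaw": 0.0},
  {"dx": 0.025,"dy": 0.055,"dz": 0,"roll": 4,"jaw": 0.0},
  {"dx": 0.02,"dy": 0.055,"dz": 0,"roll": 4,"jaw": 0.0},
])

```text
t: 1.35
eef_pos: [0.4429, -0.1517, 0.2578]
ee_rot: [-3.142, 0.0, -2.159]
force: [1.1, -0.7, 0.4]
width: 0.0012
gripper_force: 0.0
```

>>> servo_tool([
  {"dx": 0.01,"dy": 0.055,"dz": 0,"roll": 0,"jaw": 0.0},
  {"dx": 0.01,"dy": 0.055,"dz": 0,"roll": 0,"jaw": 0.0},
  {"dx": 0.013,"dy": 0.056,"dz": 0,"roll": 0,"jaw": 0.0},
  {"dx": 0.013,"dy": 0.056,"dz": 0,"roll": 0,"jaw": 0.0},
  {"dx": 0.014,"dy": 0.056,"dz": 0,"roll": 0,"jaw": 0.0},
  {"dx": 0.014,"dy": 0.056,"dz": 0,"roll": 0.7,"jaw": 0.0},
  {"dx": 0.014,"dy": 0.056,"dz": 0,"roll": 1,"jaw": 0.0},
  {"dx": 0.014,"dy": 0.057,"dz": 0,"roll": 1,"jaw": 0.0},
  {"dx": 0,"dy": 0,"dz": -0.03,"roll": 0,"jaw": 0.0},
  {"dx": 0,"dy": 0,"dz": -0.055,"roll": 0,"jaw": 0.0},
])

```text
t: 2.6
eef_pos: [0.5455, 0.2951, 0.173]
ee_rot: [-3.141, 0.003, -2.113]
force: [-0.3, 1.3, -0.8]
width: 0.0
gripper_force: 0.0
```

>>> servo_tool([
  {"dx": 0,"dy": 0,"dz": -0.05,"roll": 0,"jaw": 0.0},
  {"dx": 0,"dy": 0,"dz": -0.025,"roll": 0,"jaw": 0.0},
  {"dx": 0,"dy": 0,"dz": -0.005,"roll": 0,"jaw": 0.0},
  {"dx": 0,"dy": 0,"dz": 0,"roll": 0,"jaw": 0.0},
  {"dx": -0.003,"dy": -0.005,"dz": 0,"roll": 0,"jaw": 0.0},
  {"dx": -0.003,"dy": -0.005,"dz": 0,"roll": 0,"jaw": 0.0},
  {"dx": -0.002,"dy": -0.0033,"dz": 0,"roll": 0,"jaw": 0.0},
  {"dx": -0.001,"dy": -0.0017,"dz": 0,"roll": 0,"jaw": 0.0},
  {"dx": 0,"dy": 0,"dz": 0,"roll": 0,"jaw": 0.0},
  {"dx": 0,"dy": 0,"dz": 0,"roll": 0,"jaw": 0.0},
])

```text
t: 3.85
eef_pos: [0.5356, 0.2784, 0.0928]
ee_rot: [-3.142, -0.0, -2.114]
force: [-0.1, -0.1, 0.6]
width: 0.0005
gripper_force: 0.0
```

>>> servo_tool([
  {"dx": -0.0015,"dy": -0.0026,"dz": 0,"roll": 0,"jaw": 0.0},
  {"dx": -0.0015,"dy": -0.0026,"dz": 0,"roll": 0,"jaw": 0.0},
  {"dx": -0.001,"dy": -0.0017,"dz": 0,"roll": 0,"jaw": 0.0},
  {"dx": -0.0008,"dy": -0.0013,"dz": 0,"roll": 0,"jaw": 0.0},
  {"dx": -0.0008,"dy": -0.0013,"dz": 0,"roll": 0,"jaw": 0.0},
  {"dx": -0.001,"dy": -0.0011,"dz": 0,"roll": 0.2,"jaw": 0.0},
  {"dx": -0.0015,"dy": -0.0013,"dz": 0,"roll": 0.35,"jaw": 0.0},
  {"dx": -0.002,"dy": -0.0016,"dz": 0,"roll": 0.45,"jaw": 0.0},
  {"dx": -0.0023,"dy": -0.0019,"dz": 0,"roll": 0.55,"jaw": 0.0},
  {"dx": -0.0027,"dy": -0.0022,"dz": 0,"roll": 0.6,"jaw": 0.0},
])

```text
t: 5.1
eef_pos: [0.5203, 0.2606, 0.0928]
ee_rot: [3.142, -0.0, -2.076]
force: [-0.1, -0.1, 0.1]
width: 0.0002
gripper_force: 0.0
```

>>> servo_tool([
  {"dx": -0.003,"dy": -0.0026,"dz": 0,"roll": 0.7,"jaw": 0.0},
  {"dx": -0.0034,"dy": -0.003,"dz": 0,"roll": 0.8,"jaw": 0.0},
  {"dx": -0.0035,"dy": -0.0032,"dz": 0,"roll": 0.85,"jaw": 0.0},
  {"dx": -0.0035,"dy": -0.0032,"dz": 0,"roll": 0.85,"jaw": 0.0},
  {"dx": -0.0035,"dy": -0.0033,"dz": 0,"roll": 0.85,"jaw": 0.0},
  {"dx": -0.0034,"dy": -0.0033,"dz": 0,"roll": 0.85,"jaw": 0.0},
  {"dx": -0.0034,"dy": -0.0033,"dz": 0,"roll": 0.85,"jaw": 0.0},
  {"dx": -0.0025,"dy": -0.0025,"dz": 0,"roll": 0.4,"jaw": 0.0},
  {"dx": 0,"dy": 0,"dz": 0,"roll": 0,"jaw": 0.0},
  {"dx": 0.005,"dy": 0.006,"dz": 0,"roll": 0,"jaw": 0.0},
])

```text
t: 6.35
eef_pos: [0.4993, 0.2423, 0.093]
ee_rot: [3.142, -0.0, -1.97]
force: [0.7, 0.1, -1.2]
width: 0.0008
gripper_force: 0.0
```

Run:
```python
from h import *
for i in range(5): print(shelf())
s=get_state();print(s['eef_pos'],s['force'])
```

```text
((np.float64(152.25), [(np.float32(1.09), 30, 0.0944), (np.float32(-0.65), 37, 0.0929)]), 6.4)
((np.float64(154.13), [(np.float32(2.24), 37, 0.1), (np.float32(-2.24), 37, 0.0873)]), 6.45)
((np.float64(153.57), [(np.float32(0.73), 37, 0.0992), (np.float32(-1.8), 37, 0.0872)]), 6.5)
((np.float64(153.63), [(np.float32(1.02), 37, 0.0967), (np.float32(-1.02), 37, 0.0901)]), 6.55)
((np.float64(154.27), [(np.float32(1.22), 37, 0.0972), (np.float32(-1.22), 37, 0.0885)]), 6.6)
[0.49928229 0.24239523 0.09261693] [ 0.38007882 -1.18941412 -0.38718894]
```

>>> servo_tool([
  {"dx": 0.008,"dy": 0.013,"dz": 0.02,"roll": 0,"jaw": 0.0},
  {"dx": 0.008,"dy": 0.01,"dz": 0.05,"roll": 0,"jaw": 0.0},
  {"dx": 0,"dy": 0,"dz": 0.055,"roll": 0,"jaw": 0.0},
  {"dx": 0,"dy": -0.02,"dz": 0.045,"roll": 6,"jaw": 0.0},
  {"dx": -0.01,"dy": -0.055,"dz": 0,"roll": 6,"jaw": 0.0},
  {"dx": -0.01,"dy": -0.055,"dz": 0,"roll": 6,"jaw": 0.0},
  {"dx": -0.01,"dy": -0.055,"dz": 0,"roll": 6,"jaw": 0.0},
  {"dx": -0.01,"dy": -0.055,"dz": 0,"roll": 6,"jaw": 0.0},
  {"dx": 0,"dy": -0.055,"dz": 0,"roll": 6,"jaw": 0.0},
  {"dx": 0.01,"dy": -0.055,"dz": 0,"roll": 6,"jaw": 0.0},
])

```text
t: 7.85
eef_pos: [0.4847, -0.0863, 0.2635]
ee_rot: [-3.14, -0.0, -1.232]
force: [1.5, 1.3, 0.5]
width: 0.0002
gripper_force: 0.0
```

>>> servo_tool([
  {"dx": 0.02,"dy": -0.055,"dz": 0,"roll": 6,"jaw": 0.0},
  {"dx": 0.02,"dy": -0.055,"dz": 0,"roll": 6,"jaw": 0.0},
  {"dx": 0.02,"dy": -0.055,"dz": 0,"roll": 5,"jaw": 0.0},
  {"dx": 0.02,"dy": -0.02,"dz": 0,"roll": 0,"jaw": 0.0},
  {"dx": 0,"dy": 0,"dz": 0,"roll": 0,"jaw": 0.0},
  {"dx": 0,"dy": 0,"dz": 0,"roll": 0,"jaw": 0.0},
  {"dx": 0,"dy": 0,"dz": 0,"roll": 0,"jaw": 0.0},
  {"dx": 0,"dy": 0,"dz": 0,"roll": 0,"jaw": 0.0},
  {"dx": 0,"dy": 0,"dz": 0,"roll": 0,"jaw": 0.0},
  {"dx": 0,"dy": 0,"dz": 0,"roll": 0,"jaw": 0.0},
])

```text
t: 9.1
eef_pos: [0.5653, -0.2694, 0.2631]
ee_rot: [-3.141, -0.0, -0.939]
force: [-0.5, -0.1, -0.2]
width: 0.0004
gripper_force: 0.0
```

Run:
```python
from h import *
print(shelf("a")); print(shelf())
s=get_state();print(s['eef_pos'],s['ee_rot'],s['q'])
```

```text
((np.float64(146.41), []), 9.15)
((np.float64(146.74), []), 9.2)
[ 0.56527322 -0.26953159  0.26293222] [-3.14147383e+00 -7.42781648e-05 -9.39563769e-01] [-1.33676094e-01  2.45802634e-01  3.81329273e-04 -2.95848355e-05
 -1.32523786e+00  7.64915846e-01]
```

View pics/a.png

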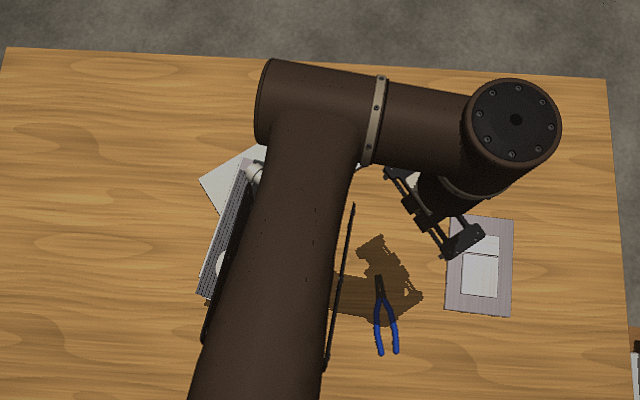

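The arm hides the shelf in the top view; only the left edge shows, from (245,160) to (197,295). I'll use the side camera for the angle.

```bash
cat >> h.py <<'E'
def ang(n="side",tag=None):
    p,d=grab_frame(n);t=get_state()['t']
    if tag: cv2.imwrite(f"pics/{tag}.png",p[:,:,::-1])
    W=cloud(n,d);P=W[...,:2]-piv;r=np.hypot(P[...,0],P[...,1])
    m=((abs(W[...,2]-.109)<.006)&(d>0)&(r<.36)&(r>.05)).astype(np.uint8)
    m=cv2.morphologyEx(m,cv2.MORPH_OPEN,np.ones((3,3)))
    k,l,st,_=cv2.connectedComponentsWithStats(m);k=1+np.argmax(st[1:,4])
    v,u=np.nonzero(l==k);X=onplane(n,np.c_[u,v],.108)[:,:2].astype(np.float32)
    c,wh,a=cv2.minAreaRect(X);a=a+(90 if wh[1]>wh[0] else 0)
    q=X.mean(0)-piv;b=np.degrees(np.arctan2(q[1],q[0]))%360
    a=a+180*round((b-a)/180)
    P=X-piv;E=[]
    for it in range(3):
        uu,nn=frame(a);s=P@uu;w=P@nn;E=[]
        for sg in(1,-1):
            bb=[(lo,np.sort(sg*w[(s>=lo)&(s<lo+.008)])[-2]) for lo in np.arange(.14,.31,.008) if ((s>=lo)&(s<lo+.008)).sum()>4]
            bb=np.array(bb).reshape(-1,2);bb=bb[abs(bb[:,1]-.094)<.012]
            if len(bb)>8:
                vx,vy,x,y=cv2.fitLine(bb.astype(np.float32),cv2.DIST_HUBER,0,.001,.001).ravel()
                E.append((a-sg*np.degrees(np.arctan2(vy,vx)),len(bb),y))
        if E: a=np.mean([e[0] for e in E])
    return round(t,2),"A %.2f"%a,"rect",[round(x,3) for x in wh],[("%.2f"%e[0],e[1],"%.4f"%e[2]) for e in E]
E
python3 - <<'E'
from h import *
for i in range(3):print(ang("side","b" if i==0 else None))
E
```

```text
(9.25, 'A 166.85', 'rect', [0.19, 0.329], [('166.30', 22, '0.0945'), ('167.40', 19, '0.0902')])
(9.3, 'A 167.05', 'rect', [0.191, 0.33], [('166.69', 22, '0.0953'), ('167.42', 19, '0.0897')])
(9.35, 'A 167.46', 'rect', [0.192, 0.33], [('167.35', 22, '0.0958'), ('167.56', 19, '0.0894')])
```

View pics/b.png

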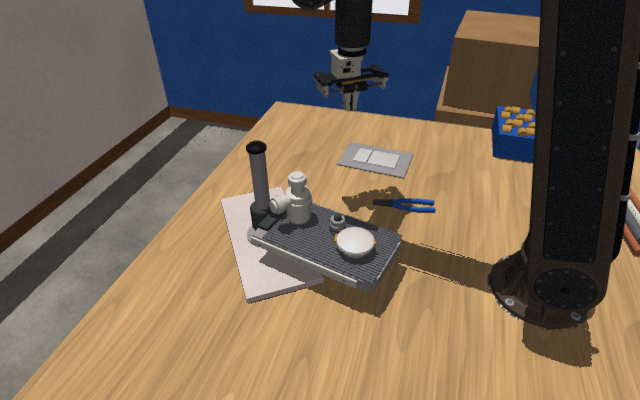

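>>> servo_tool([
  {"dx": -0.02,"dy": 0.05,"dz": 0,"roll": -4,"jaw": 0.0},
  {"dx": -0.02,"dy": 0.055,"dz": 0,"roll": -4,"jaw": 0.0},
  {"dx": -0.02,"dy": 0.055,"dz": 0,"roll": -4,"jaw": 0.0},
  {"dx": -0.015,"dy": 0.055,"dz": 0,"roll": -4,"jaw": 0.0},
  {"dx": -0.015,"dy": 0.055,"dz": 0,"roll": -4,"jaw": 0.0},
  {"dx": -0.01,"dy": 0.055,"dz": 0,"roll": -4,"jaw": 0.0},
  {"dx": -0.01,"dy": 0.055,"dz": 0,"roll": -4,"jaw": 0.0},
  {"dx": -0.005,"dy": 0.05,"dz": 0,"roll": -4,"jaw": 0.0},
  {"dx": 0,"dy": 0,"dz": 0,"roll": 0,"jaw": 0.0},
  {"dx": 0,"dy": 0,"dz": -0.03,"roll": 0,"jaw": 0.0},
])

```text
t: 10.6
eef_pos: [0.4514, 0.1615, 0.2343]
ee_rot: [-3.138, 0.002, -1.496]
force: [-0.2, -0.8, -1.5]
width: 0.0004
gripper_force: 0.0
```

Run:
```python
from h import *
for i in range(2):print(ang("side"),ang("top"))
s=get_state();print(s['eef_pos'],s['ee_rot'])
```

```text
(10.65, 'A 173.45', 'rect', [0.19, 0.33], [('173.27', 22, '0.0948'), ('173.63', 14, '0.0905')]) (10.7, 'A 173.95', 'rect', [0.19, 0.33], [('173.72', 22, '0.0928'), ('174.18', 22, '0.0926')])
(10.75, 'A 173.90', 'rect', [0.191, 0.329], [('173.58', 22, '0.0957'), ('174.23', 13, '0.0902')]) (10.8, 'A 174.36', 'rect', [0.192, 0.328], [('174.40', 22, '0.0925'), ('174.32', 22, '0.0927')])
[0.45040013 0.1595649  0.23321596] [ 3.14124966e+00 -8.96429497e-04 -1.49851973e+00]
```

>>> servo_tool([
  {"dx": 0,"dy": 0,"dz": -0.05,"roll": 0,"jaw": 0.0},
  {"dx": 0,"dy": 0,"dz": -0.055,"roll": 0,"jaw": 0.0},
  {"dx": 0,"dy": 0,"dz": -0.03,"roll": 0,"jaw": 0.0},
  {"dx": 0,"dy": 0,"dz": -0.005,"roll": -1,"jaw": 0.0},
  {"dx": 0,"dy": -0.005,"dz": 0,"roll": -1,"jaw": 0.0},
  {"dx": -0.001,"dy": -0.006,"dz": 0,"roll": 0,"jaw": 0.0},
  {"dx": -0.0015,"dy": -0.006,"dz": 0,"roll": 0,"jaw": 0.0},
  {"dx": -0.0015,"dy": -0.005,"dz": 0,"roll": 0,"jaw": 0.0},
  {"dx": -0.0015,"dy": -0.0045,"dz": 0,"roll": 0,"jaw": 0.0},
  {"dx": -0.0015,"dy": -0.004,"dz": 0,"roll": 0,"jaw": 0.0},
])

```text
t: 12.05
eef_pos: [0.4432, 0.1296, 0.0929]
ee_rot: [-3.141, 0.0, -1.533]
force: [0.0, -0.4, -0.1]
width: -0.0001
gripper_force: 0.0
```

Run:
```python
from h import *
print(ang("side"),ang("top"))
s=get_state();print(s['eef_pos'],s['ee_rot'],s['force'])
for th in(180,181,182): u,n=frame(th);q=np.array(s['eef_pos'])[:2]-piv;print(th,q@u,q@n)
```

```text
(12.1, 'A 179.52', 'rect', [0.19, 0.228], [('179.52', 16, '0.0963')]) (12.15, 'A 181.54', 'rect', [0.33, 0.189], [('182.99', 22, '0.0950'), ('180.09', 22, '0.0863')])
[0.44303723 0.129495   0.0928531 ] [ 3.14144532e+00 -4.11921754e-05 -1.53337366e+00] [ 0.0530404   0.50164136 -0.60749514]
180 0.2849627654760023 0.10899499985544772
181 0.2830171392294632 0.11395168539162018
182 0.2809853032206663 0.11887366014054744
```

>>> servo_tool([
  {"dx": -0.0016,"dy": -0.0043,"dz": 0,"roll": 0.5,"jaw": 0.0},
  {"dx": -0.0015,"dy": -0.0042,"dz": 0,"roll": 0.7,"jaw": 0.0},
  {"dx": -0.0014,"dy": -0.004,"dz": 0,"roll": 0.8,"jaw": 0.0},
  {"dx": -0.0013,"dy": -0.004,"dz": 0,"roll": 0.8,"jaw": 0.0},
  {"dx": -0.0013,"dy": -0.004,"dz": 0,"roll": 0.8,"jaw": 0.0},
  {"dx": -0.0012,"dy": -0.004,"dz": 0,"roll": 0.8,"jaw": 0.0},
  {"dx": -0.0012,"dy": -0.0041,"dz": 0,"roll": 0.8,"jaw": 0.0},
  {"dx": -0.0012,"dy": -0.0041,"dz": 0,"roll": 0.8,"jaw": 0.0},
  {"dx": -0.0005,"dy": -0.002,"dz": 0,"roll": 0,"jaw": 0.0},
  {"dx": 0,"dy": 0.01,"dz": 0.01,"roll": 0,"jaw": 0.0},
])

```text
t: 13.4
eef_pos: [0.4315, 0.1047, 0.1027]
ee_rot: [3.14, -0.001, -1.43]
force: [0.8, -0.2, 0.8]
width: 0.0006
gripper_force: 0.0
```

Run:
```python
from h import *
print(ang("side"),ang("top"))
s=get_state();print(s['eef_pos'],s['ee_rot'],s['force'])
```

```text
(13.45, 'A 132.36', 'rect', [0.193, 0.237], []) (13.5, 'A 186.11', 'rect', [0.328, 0.19], [('187.10', 22, '0.0941'), ('185.12', 22, '0.0892')])
[0.43323461 0.10653754 0.10427099] [-3.13918305e+00  8.46289945e-04 -1.42766943e+00] [ 1.1247347  -0.72982907  0.34692825]
```

>>> servo_tool([
  {"dx": 0,"dy": 0.01,"dz": 0.05,"roll": 0,"jaw": 0.0},
  {"dx": 0,"dy": 0,"dz": 0.055,"roll": 3,"jaw": 0.0},
  {"dx": 0.01,"dy": -0.018,"dz": 0.055,"roll": 3,"jaw": 0.0},
  {"dx": 0.02,"dy": -0.05,"dz": 0,"roll": 4,"jaw": 0.0},
  {"dx": 0.025,"dy": -0.05,"dz": 0,"roll": 4,"jaw": 0.0},
  {"dx": 0.025,"dy": -0.05,"dz": 0,"roll": 4,"jaw": 0.0},
  {"dx": 0.025,"dy": -0.05,"dz": 0,"roll": 4,"jaw": 0.0},
  {"dx": 0.025,"dy": -0.05,"dz": 0,"roll": 4,"jaw": 0.0},
  {"dx": 0.02,"dy": -0.055,"dz": 0,"roll": 0,"jaw": 0.0},
  {"dx": 0.01,"dy": -0.055,"dz": 0,"roll": 0,"jaw": 0.0},
])

```text
t: 14.75
eef_pos: [0.5931, -0.2643, 0.2624]
ee_rot: [3.141, 0.0, -0.974]
force: [0.0, 0.2, -0.0]
width: 0.0006
gripper_force: 0.0
```

>>> servo_tool([
  {"dx": 0,"dy": 0,"dz": -0.01,"roll": 0,"jaw": 0.0},
  {"dx": 0,"dy": 0,"dz": -0.055,"roll": 0,"jaw": 0.0},
  {"dx": 0,"dy": 0,"dz": -0.055,"roll": 0,"jaw": 0.0},
  {"dx": 0,"dy": 0,"dz": -0.04,"roll": 0,"jaw": 0.0},
  {"dx": 0,"dy": 0,"dz": -0.01,"roll": 0,"jaw": 0.0},
  {"dx": 0,"dy": 0,"dz": 0,"roll": 0,"jaw": 0.0},
  {"dx": 0,"dy": 0,"dz": 0,"roll": 0,"jaw": 0.0},
  {"dx": 0,"dy": 0,"dz": 0,"roll": 0,"jaw": 0.0},
  {"dx": 0,"dy": 0,"dz": 0,"roll": 0,"jaw": 0.0},
  {"dx": 0,"dy": 0,"dz": 0,"roll": 0,"jaw": 0.0},
])

```text
t: 16.0
eef_pos: [0.5922, -0.2629, 0.0933]
ee_rot: [-3.141, -0.0, -0.975]
force: [-0.0, 0.2, -0.4]
width: 0.0005
gripper_force: 0.0
```

```bash
cat >> h.py <<'E'
def rep():
    s=get_state();print(s['t'],np.round(s['eef_pos'],4),np.round(s['ee_rot'],3),np.round(s['force'],1))
    q=np.array(s['eef_pos'])[:2]-piv
    for th in(204,208,212,216.1): u,n=frame(th);print(th,"out %.4f left %.4f"%(q@u,q@n))
E
python3 - <<'E'
from h import *
print(ang("side"),ang("top"),ang("side"));rep()
E
```

```text
(16.05, 'A 192.78', 'rect', [0.33, 0.19], [('193.49', 22, '0.0928'), ('192.07', 10, '0.0921')]) (16.1, 'A 176.65', 'rect', [0.041, 0.125], []) (16.15, 'A 194.07', 'rect', [0.329, 0.19], [('193.91', 22, '0.0964'), ('194.23', 18, '0.0897')])
16.15 [ 0.5921 -0.2629  0.0929] [-3.142 -0.    -0.975] [-1.   0.1 -0.3]
204 out 0.2395 left -0.2036
208 out 0.2531 left -0.1864
212 out 0.2655 left -0.1683
216.1 out 0.2768 left -0.1489
```

>>> servo_tool([
  {"dx": 0,"dy": 0,"dz": 0,"roll": 0,"jaw": 0.0},
  {"dx": 0,"dy": 0,"dz": 0,"roll": 0,"jaw": 0.0},
  {"dx": 0,"dy": 0,"dz": 0,"roll": 0,"jaw": 0.0},
  {"dx": 0,"dy": 0,"dz": 0,"roll": 0,"jaw": 0.0},
  {"dx": 0,"dy": 0,"dz": 0,"roll": 0,"jaw": 0.0},
  {"dx": 0,"dy": 0,"dz": 0,"roll": 0,"jaw": 0.0},
  {"dx": 0,"dy": 0,"dz": 0,"roll": 0,"jaw": 0.0},
  {"dx": 0,"dy": 0,"dz": 0,"roll": 0,"jaw": 0.0},
  {"dx": 0,"dy": 0,"dz": 0,"roll": 0,"jaw": 0.0},
  {"dx": 0,"dy": 0,"dz": 0,"roll": 0,"jaw": 0.0},
])

```text
t: 17.4
eef_pos: [0.5921, -0.2629, 0.0929]
ee_rot: [-3.142, -0.0, -0.975]
force: [0.3, -0.5, 0.3]
width: 0.0003
gripper_force: 0.0
```

>>> servo_tool([
  {"dx": 0,"dy": 0,"dz": 0,"roll": 0,"jaw": 0.0},
  {"dx": 0,"dy": 0,"dz": 0,"roll": 0,"jaw": 0.0},
  {"dx": 0,"dy": 0,"dz": 0,"roll": 0,"jaw": 0.0},
  {"dx": 0,"dy": 0,"dz": 0,"roll": 0,"jaw": 0.0},
  {"dx": 0,"dy": 0,"dz": 0,"roll": 0,"jaw": 0.0},
  {"dx": 0,"dy": 0,"dz": 0,"roll": 0,"jaw": 0.0},
  {"dx": 0,"dy": 0,"dz": 0,"roll": 0,"jaw": 0.0},
  {"dx": 0,"dy": 0,"dz": 0,"roll": 0,"jaw": 0.0},
  {"dx": 0,"dy": 0,"dz": 0,"roll": 0,"jaw": 0.0},
  {"dx": 0,"dy": 0,"dz": 0,"roll": 0,"jaw": 0.0},
])

```text
t: 18.65
eef_pos: [0.5921, -0.2629, 0.0929]
ee_rot: [-3.142, -0.0, -0.975]
force: [-0.1, 0.0, -0.2]
width: 0.0005
gripper_force: 0.0
```

Run:
```python
from h import *
print(ang("side"),ang("top"),ang("side"),ang("side"))
```

```text
(18.7, 'A 200.94', 'rect', [0.33, 0.191], [('200.51', 22, '0.0952'), ('201.38', 18, '0.0910')]) (18.75, 'A 173.63', 'rect', [0.076, 0.195], []) (18.8, 'A 201.59', 'rect', [0.325, 0.191], [('201.55', 22, '0.0952'), ('201.63', 17, '0.0903')]) (18.85, 'A 201.66', 'rect', [0.328, 0.19], [('201.63', 22, '0.0966'), ('201.68', 18, '0.0891')])
```

>>> servo_tool([
  {"dx": 0,"dy": 0,"dz": 0,"roll": 0,"jaw": 0.0},
  {"dx": 0,"dy": 0,"dz": 0,"roll": 0,"jaw": 0.0},
  {"dx": 0,"dy": 0,"dz": 0,"roll": 0,"jaw": 0.0},
  {"dx": 0,"dy": 0,"dz": 0,"roll": 0,"jaw": 0.0},
  {"dx": 0,"dy": 0,"dz": 0,"roll": 0,"jaw": 0.0},
  {"dx": 0,"dy": 0,"dz": 0,"roll": 0,"jaw": 0.0},
  {"dx": 0,"dy": 0,"dz": 0,"roll": 0,"jaw": 0.0},
  {"dx": 0,"dy": 0,"dz": 0,"roll": 0,"jaw": 0.0},
  {"dx": 0,"dy": 0,"dz": 0,"roll": 0,"jaw": 0.0},
  {"dx": 0,"dy": 0,"dz": 0,"roll": 0,"jaw": 0.0},
])

```text
t: 20.1
eef_pos: [0.5921, -0.2628, 0.0929]
ee_rot: [-3.142, -0.0, -0.975]
force: [-0.1, -0.9, -0.6]
width: 0.0002
gripper_force: 0.0
```

>>> servo_tool([
  {"dx": -0.002,"dy": 0.003,"dz": 0,"roll": 0.5,"jaw": 0.0},
  {"dx": -0.002,"dy": 0.003,"dz": 0,"roll": 0.5,"jaw": 0.0},
  {"dx": -0.002,"dy": 0.003,"dz": 0,"roll": 0.5,"jaw": 0.0},
  {"dx": -0.002,"dy": 0.003,"dz": 0,"roll": 0.5,"jaw": 0.0},
  {"dx": -0.002,"dy": 0.003,"dz": 0,"roll": 0,"jaw": 0.0},
  {"dx": 0,"dy": 0,"dz": 0,"roll": 0,"jaw": 0.0},
  {"dx": 0,"dy": 0,"dz": 0,"roll": 0,"jaw": 0.0},
  {"dx": 0,"dy": 0,"dz": 0,"roll": 0,"jaw": 0.0},
  {"dx": 0,"dy": 0,"dz": 0,"roll": 0,"jaw": 0.0},
  {"dx": 0,"dy": 0,"dz": 0,"roll": 0,"jaw": 0.0},
])

```text
t: 21.35
eef_pos: [0.5821, -0.2479, 0.0928]
ee_rot: [3.142, 0.0, -0.94]
force: [-0.2, -0.5, 0.5]
width: 0.0001
gripper_force: 0.0
```

Run:
```python
from h import *
print(ang("side"),ang("side"),ang("side"));rep()
```

```text
(21.4, 'A 207.49', 'rect', [0.331, 0.191], [('207.41', 22, '0.0958'), ('207.57', 17, '0.0888')]) (21.45, 'A 207.66', 'rect', [0.331, 0.191], [('207.88', 22, '0.0956'), ('207.44', 16, '0.0890')]) (21.5, 'A 207.86', 'rect', [0.329, 0.191], [('207.82', 22, '0.0971'), ('207.90', 16, '0.0888')])
21.5 [ 0.582  -0.2479  0.0928] [ 3.142  0.    -0.94 ] [-0.6  1.5 -0.3]
204 out 0.2425 left -0.1858
208 out 0.2549 left -0.1684
212 out 0.2660 left -0.1503
216.1 out 0.2761 left -0.1309
```

>>> servo_tool([
  {"dx": -0.003,"dy": 0.004,"dz": 0,"roll": 0,"jaw": 0.0},
  {"dx": -0.003,"dy": 0.004,"dz": 0,"roll": 0,"jaw": 0.0},
  {"dx": -0.003,"dy": 0.004,"dz": 0,"roll": 0,"jaw": 0.0},
  {"dx": -0.003,"dy": 0.004,"dz": 0,"roll": 0,"jaw": 0.0},
  {"dx": -0.002,"dy": 0.003,"dz": 0,"roll": 0,"jaw": 0.0},
  {"dx": -0.002,"dy": 0.003,"dz": 0,"roll": 0,"jaw": 0.0},
  {"dx": -0.001,"dy": 0.0015,"dz": 0,"roll": 0,"jaw": 0.0},
  {"dx": 0,"dy": 0,"dz": 0,"roll": 0,"jaw": 0.0},
  {"dx": 0,"dy": 0,"dz": 0,"roll": 0,"jaw": 0.0},
  {"dx": 0,"dy": 0,"dz": 0,"roll": 0,"jaw": 0.0},
])

```text
t: 22.75
eef_pos: [0.5651, -0.2244, 0.0928]
ee_rot: [3.142, 0.0, -0.94]
force: [-0.7, -0.8, -0.1]
width: 0.0002
gripper_force: 0.0
```

Run:
```python
from h import *
print(ang("side"),ang("side"),ang("side"));rep()
```

```text
(22.8, 'A 209.51', 'rect', [0.33, 0.191], [('209.46', 22, '0.0925'), ('209.56', 16, '0.0916')]) (22.85, 'A 210.48', 'rect', [0.331, 0.19], [('210.59', 22, '0.0960'), ('210.37', 16, '0.0886')]) (22.9, 'A 210.92', 'rect', [0.332, 0.191], [('210.71', 22, '0.0956'), ('211.13', 14, '0.0879')])
22.9 [ 0.5651 -0.2244  0.0928] [ 3.142  0.    -0.94 ] [ 0.5 -0.7  0.2]
204 out 0.2485 left -0.1575
208 out 0.2589 left -0.1398
212 out 0.2680 left -0.1214
216.1 out 0.2760 left -0.1019
```

>>> servo_tool([
  {"dx": 0,"dy": 0,"dz": 0,"roll": 0,"jaw": 0.0},
  {"dx": 0,"dy": 0,"dz": 0,"roll": 0,"jaw": 0.0},
  {"dx": 0,"dy": 0,"dz": 0,"roll": 0,"jaw": 0.0},
  {"dx": 0,"dy": 0,"dz": 0,"roll": 0,"jaw": 0.0},
  {"dx": 0,"dy": 0,"dz": 0,"roll": 0,"jaw": 0.0},
  {"dx": 0,"dy": 0,"dz": 0,"roll": 0,"jaw": 0.0},
  {"dx": 0,"dy": 0,"dz": 0,"roll": 0,"jaw": 0.0},
  {"dx": 0,"dy": 0,"dz": 0,"roll": 0,"jaw": 0.0},
  {"dx": 0,"dy": 0,"dz": 0,"roll": 0,"jaw": 0.0},
  {"dx": 0,"dy": 0,"dz": 0,"roll": 0,"jaw": 0.0},
])

```text
t: 24.15
eef_pos: [0.5651, -0.2244, 0.0929]
ee_rot: [3.142, -0.0, -0.94]
force: [0.0, 0.1, 0.6]
width: 0.0002
gripper_force: 0.0
```

Run:
```python
from h import *
print(ang("side"),ang("side"),ang("side"));rep()
```

```text
(24.2, 'A 213.00', 'rect', [0.33, 0.191], [('213.00', 22, '0.0975')]) (24.25, 'A 212.78', 'rect', [0.332, 0.192], [('212.67', 22, '0.0960'), ('212.89', 15, '0.0889')]) (24.3, 'A 213.25', 'rect', [0.332, 0.191], [('213.74', 22, '0.0956'), ('212.76', 15, '0.0881')])
24.3 [ 0.5651 -0.2244  0.0929] [-3.142 -0.    -0.94 ] [ 0.1 -0.8  0.3]
204 out 0.2484 left -0.1574
208 out 0.2588 left -0.1397
212 out 0.2679 left -0.1213
216.1 out 0.2759 left -0.1018
```

>>> servo_tool([
  {"dx": 0.0004,"dy": -0.0003,"dz": 0,"roll": 0,"jaw": 0.0},
  {"dx": 0.0004,"dy": -0.0003,"dz": 0,"roll": 0,"jaw": 0.0},
  {"dx": 0.0004,"dy": -0.0003,"dz": 0,"roll": 0,"jaw": 0.0},
  {"dx": 0.0004,"dy": -0.0003,"dz": 0,"roll": 0,"jaw": 0.0},
  {"dx": 0.0004,"dy": -0.0003,"dz": 0,"roll": 0,"jaw": 0.0},
  {"dx": 0.0004,"dy": -0.0003,"dz": 0,"roll": 0,"jaw": 0.0},
  {"dx": 0.0004,"dy": -0.0003,"dz": 0,"roll": 0,"jaw": 0.0},
  {"dx": 0.0004,"dy": -0.0003,"dz": 0,"roll": 0,"jaw": 0.0},
  {"dx": 0.0004,"dy": -0.0003,"dz": 0,"roll": 0,"jaw": 0.0},
  {"dx": 0.0004,"dy": -0.0003,"dz": 0,"roll": 0,"jaw": 0.0},
])

```text
t: 25.55
eef_pos: [0.5691, -0.2274, 0.0929]
ee_rot: [-3.142, -0.0, -0.94]
force: [-0.0, -0.3, 0.2]
width: 0.0007
gripper_force: 0.0
```

>>> servo_tool([
  {"dx": 0.0004,"dy": -0.0003,"dz": 0,"roll": 0,"jaw": 0.0},
  {"dx": 0.0004,"dy": -0.0003,"dz": 0,"roll": 0,"jaw": 0.0},
  {"dx": 0.0004,"dy": -0.0003,"dz": 0,"roll": 0,"jaw": 0.0},
  {"dx": 0.0004,"dy": -0.0003,"dz": 0,"roll": 0,"jaw": 0.0},
  {"dx": 0.0004,"dy": -0.0003,"dz": 0,"roll": 0,"jaw": 0.0},
  {"dx": 0.0003,"dy": -0.0002,"dz": 0,"roll": 0,"jaw": 0.0},
  {"dx": 0.0002,"dy": -0.0002,"dz": 0,"roll": 0,"jaw": 0.0},
  {"dx": 0.0001,"dy": -0.0001,"dz": 0,"roll": 0,"jaw": 0.0},
  {"dx": 0,"dy": 0,"dz": 0,"roll": 0,"jaw": 0.0},
  {"dx": 0,"dy": 0,"dz": 0,"roll": 0,"jaw": 0.0},
])

```text
t: 26.8
eef_pos: [0.5717, -0.2293, 0.0929]
ee_rot: [-3.142, -0.0, -0.94]
force: [-0.3, 0.2, 0.6]
width: 0.0005
gripper_force: 0.0
```

Run:
```python
from h import *
for i in range(6): print(ang("side"))
rep()
```

```text
(26.85, 'A 216.42', 'rect', [0.331, 0.191], [('216.73', 22, '0.0950'), ('216.10', 16, '0.0889')])
(26.9, 'A 216.64', 'rect', [0.331, 0.19], [('216.94', 22, '0.0936'), ('216.33', 16, '0.0901')])
(26.95, 'A 216.11', 'rect', [0.331, 0.191], [('216.24', 22, '0.0933'), ('215.99', 16, '0.0904')])
(27.0, 'A 216.72', 'rect', [0.33, 0.191], [('217.14', 22, '0.0948'), ('216.30', 13, '0.0893')])
(27.05, 'A 216.38', 'rect', [0.331, 0.192], [('216.90', 22, '0.0945'), ('215.86', 16, '0.0894')])
(27.1, 'A 216.75', 'rect', [0.333, 0.192], [('217.31', 22, '0.0968'), ('216.19', 14, '0.0877')])
27.1 [ 0.5717 -0.2293  0.0929] [ 3.142  0.    -0.94 ] [-0.5 -0.3 -0.6]
204 out 0.2444 left -0.1647
208 out 0.2553 left -0.1472
212 out 0.2650 left -0.1290
216.1 out 0.2735 left -0.1098
```

>>> servo_tool([
  {"dx": 0.002,"dy": -0.003,"dz": 0,"roll": 0,"jaw": 0.0},
  {"dx": 0.003,"dy": -0.004,"dz": 0,"roll": 0,"jaw": 0.0},
  {"dx": 0.004,"dy": -0.005,"dz": 0,"roll": 0,"jaw": 0.0},
  {"dx": 0,"dy": 0,"dz": 0,"roll": 0,"jaw": 0.0},
  {"dx": 0,"dy": 0,"dz": 0,"roll": 0,"jaw": 0.0},
  {"dx": 0,"dy": 0,"dz": 0,"roll": 0,"jaw": 0.0},
  {"dx": 0,"dy": 0,"dz": 0,"roll": 0,"jaw": 0.0},
  {"dx": 0,"dy": 0,"dz": 0,"roll": 0,"jaw": 0.0},
  {"dx": 0,"dy": 0,"dz": 0,"roll": 0,"jaw": 0.0},
  {"dx": 0,"dy": 0,"dz": 0,"roll": 0,"jaw": 0.0},
])

```text
t: 28.35
eef_pos: [0.5807, -0.2413, 0.0929]
ee_rot: [-3.142, -0.0, -0.94]
force: [-0.1, 1.1, 0.8]
width: 0.0004
gripper_force: 0.0
```

Run:
```python
from h import *
for i in range(6): print(ang("side","c" if i==0 else None))
p,d=grab_frame("side");np.savez("side1.npz",p=p,d=d)
# static reference: old side frame
import h
a=np.load("side0.npz");h.grab_frame=lambda n:(a['p'],a['d']);print("start side",h.ang("side"))
for f in("side0","side1"):
    a=np.load(f+".npz");W=cloud("side",a['d']);hs=cv2.cvtColor(a['p'],cv2.COLOR_RGB2HSV)
    g=((hs[...,1]<60)&(hs[...,2]>90)&(abs(W[...,2]-.018)<.008)&(a['d']>0)&(np.hypot(W[...,0]-.728,W[...,1]-.02)<.26)).astype(np.uint8)
    g=cv2.morphologyEx(g,cv2.MORPH_OPEN,np.ones((3,3)));v,u=np.nonzero(g);r=cv2.minAreaRect(onplane("side",np.c_[u,v],.018)[:,:2].astype(np.float32));print(f,"panel",r)
```

```text
(28.4, 'A 218.76', 'rect', [0.33, 0.191], [('219.06', 22, '0.0972'), ('218.46', 14, '0.0875')])
(28.45, 'A 218.57', 'rect', [0.331, 0.192], [('218.18', 22, '0.0951'), ('218.97', 14, '0.0886')])
(28.5, 'A 218.32', 'rect', [0.332, 0.191], [('218.46', 22, '0.0948'), ('218.18', 14, '0.0899')])
(28.55, 'A 218.62', 'rect', [0.331, 0.191], [('218.60', 22, '0.0933'), ('218.64', 15, '0.0914')])
(28.6, 'A 218.79', 'rect', [0.332, 0.191], [('218.83', 22, '0.0935'), ('218.76', 14, '0.0897')])
(28.65, 'A 218.03', 'rect', [0.311, 0.193], [('218.52', 22, '0.0929'), ('217.54', 13, '0.0913')])
start side (28.7, 'A 148.82', 'rect', [0.191, 0.328], [('148.49', 22, '0.0943'), ('149.14', 22, '0.0907')])
side0 panel ((0.7291064858436584, 0.025507867336273193), (0.19534289836883545, 0.4253438413143158), 35.9805908203125)
side1 panel ((0.7274345755577087, 0.02414807677268982), (0.1992928683757782, 0.4249858856201172), 36.13750076293945)
```

View pics/c.png

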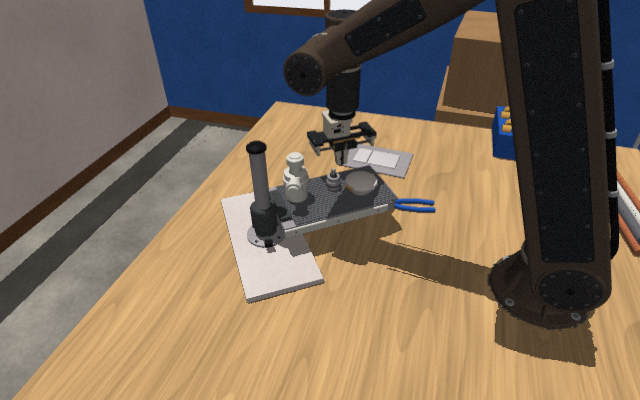

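The side view shows the goods in place and the shelf about 2° past square, still drifting slowly. I'll let it bounce softly off the still finger and drift back.

>>> servo_tool([
  {"dx": 0,"dy": 0,"dz": 0,"roll": 0.5,"jaw": 0.0},
  {"dx": 0,"dy": 0,"dz": 0,"roll": 0.5,"jaw": 0.0},
  {"dx": 0,"dy": 0,"dz": 0,"roll": 0.5,"jaw": 0.0},
  {"dx": 0,"dy": 0,"dz": 0,"roll": 0.5,"jaw": 0.0},
  {"dx": 0,"dy": 0,"dz": 0,"roll": 0,"jaw": 0.0},
  {"dx": 0,"dy": 0,"dz": 0,"roll": 0,"jaw": 0.0},
  {"dx": 0,"dy": 0,"dz": 0,"roll": 0,"jaw": 0.0},
  {"dx": 0,"dy": 0,"dz": 0,"roll": 0,"jaw": 0.0},
  {"dx": 0,"dy": 0,"dz": 0,"roll": 0,"jaw": 0.0},
  {"dx": 0,"dy": 0,"dz": 0,"roll": 0,"jaw": 0.0},
])

```text
t: 29.95
eef_pos: [0.5807, -0.2413, 0.0929]
ee_rot: [3.142, 0.0, -0.905]
force: [-0.0, -1.0, -0.8]
width: 0.0007
gripper_force: 0.0
```

```bash
cat >> h.py <<'E'
def avg(k=5):
    r=[ang("side") for _ in range(k)];A=[float(x[1][2:]) for x in r];print("t %.2f th %.2f sd %.2f"%(np.mean([x[0] for x in r]),np.median(A),np.std(A)))
E
python3 - <<'E'
from h import *
avg();rep()
E
```

```text
t 30.10 th 220.12 sd 0.14
30.2 [ 0.5807 -0.2413  0.0929] [-3.142 -0.    -0.905] [-0.6 -0.  -0.3]
204 out 0.2411 left -0.1793
208 out 0.2530 left -0.1620
212 out 0.2637 left -0.1440
216.1 out 0.2733 left -0.1248
```

>>> servo_tool([
  {"dx": 0,"dy": 0,"dz": 0,"roll": 0,"jaw": 0.0},
  {"dx": 0,"dy": 0,"dz": 0,"roll": 0,"jaw": 0.0},
  {"dx": 0,"dy": 0,"dz": 0,"roll": 0,"jaw": 0.0},
  {"dx": 0,"dy": 0,"dz": 0,"roll": 0,"jaw": 0.0},
  {"dx": 0,"dy": 0,"dz": 0,"roll": 0,"jaw": 0.0},
  {"dx": 0,"dy": 0,"dz": 0,"roll": 0,"jaw": 0.0},
  {"dx": 0,"dy": 0,"dz": 0,"roll": 0,"jaw": 0.0},
  {"dx": 0,"dy": 0,"dz": 0,"roll": 0,"jaw": 0.0},
  {"dx": 0,"dy": 0,"dz": 0,"roll": 0,"jaw": 0.0},
  {"dx": 0,"dy": 0,"dz": 0,"roll": 0,"jaw": 0.0},
])

```text
t: 31.45
eef_pos: [0.5807, -0.2414, 0.0928]
ee_rot: [3.142, 0.0, -0.905]
force: [0.4, 0.4, -0.3]
width: 0.0005
gripper_force: 0.0
```

Run:
```python
from h import *
avg();rep()
```

```text
t 31.60 th 221.41 sd 0.21
31.7 [ 0.5807 -0.2413  0.0929] [-3.142 -0.    -0.905] [-0.1 -0.   0.3]
204 out 0.2410 left -0.1793
208 out 0.2530 left -0.1620
212 out 0.2637 left -0.1440
216.1 out 0.2733 left -0.1248
```

Run:
```python
from h import *
p,d=grab_frame("side");W=cloud("side",d)
cv2.imwrite("pics/d.png",cv2.resize(p[110:260,230:430,::-1],None,fx=4,fy=4,interpolation=cv2.INTER_CUBIC))
u,n=frame(221.5);P=W[...,:2]-piv;s=P@u;w=P@n;z=W[...,2]
print(get_state()['t'],np.round(get_state()['eef_pos'],4))
for lo in np.arange(.07,.30,.01):
    k=(d>0)&(z>=lo)&(z<lo+.01)&(w<-.06)&(w>-.16)&(s>.18)&(s<.36)
    if k.sum()>3:print("z%.2f n%d s %.3f %.3f w %.3f %.3f"%(lo,k.sum(),*np.percentile(s[k],[3,97]),*np.percentile(w[k],[3,97])))
```

```text
31.75 [ 0.5807 -0.2413  0.0929]
z0.10 n192 s 0.183 0.358 w -0.091 -0.062
z0.11 n35 s 0.193 0.354 w -0.088 -0.062
z0.12 n20 s 0.268 0.297 w -0.107 -0.088
z0.13 n35 s 0.268 0.299 w -0.108 -0.086
z0.14 n33 s 0.267 0.301 w -0.108 -0.086
z0.15 n35 s 0.265 0.300 w -0.109 -0.086
z0.16 n41 s 0.264 0.303 w -0.099 -0.086
z0.17 n15 s 0.263 0.300 w -0.100 -0.085
z0.18 n13 s 0.196 0.278 w -0.133 -0.081
z0.19 n100 s 0.194 0.325 w -0.133 -0.060
z0.20 n156 s 0.195 0.354 w -0.122 -0.061
z0.21 n140 s 0.189 0.328 w -0.123 -0.061
z0.22 n302 s 0.188 0.353 w -0.130 -0.064
z0.23 n263 s 0.191 0.356 w -0.133 -0.069
z0.24 n83 s 0.234 0.298 w -0.112 -0.075
z0.25 n92 s 0.233 0.299 w -0.119 -0.075
z0.26 n71 s 0.234 0.297 w -0.120 -0.076
z0.27 n47 s 0.233 0.295 w -0.124 -0.061
z0.28 n161 s 0.233 0.294 w -0.135 -0.061
z0.29 n126 s 0.247 0.314 w -0.112 -0.061
```

View pics/d.png

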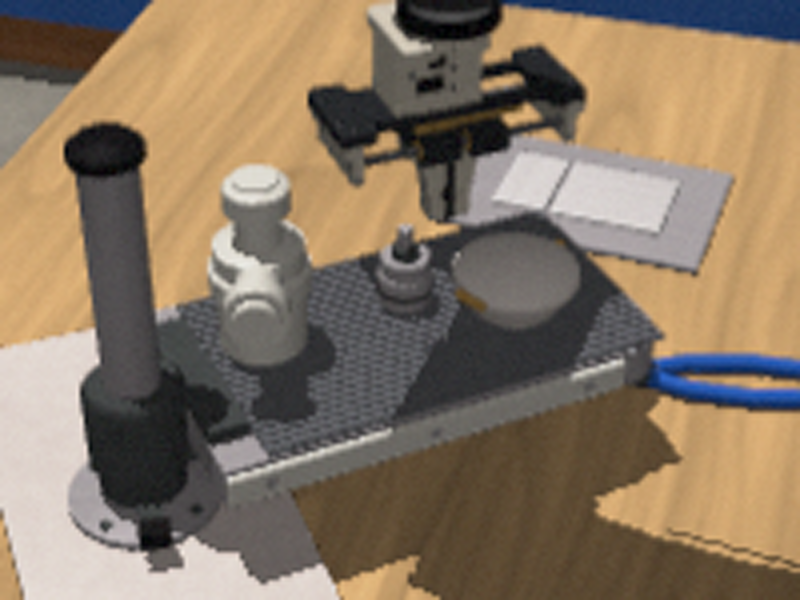

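Run:
```python
from h import *
p,d=grab_frame("side");W=cloud("side",d);u,n=frame(221.6);P=W[...,:2]-piv;s=P@u;w=P@n;z=W[...,2]
for v in range(154,174): print(v,[(round(float(s[v,c]),3),round(float(w[v,c]),3),round(float(z[v,c]),3)) for c in(337,340,343)],p[v,340])
k=(d>0)&(z>.08)&(z<.098)&(w>.08)&(w<.12)&(s>.08)&(s<.32);print("left rail w",np.percentile(w[k],[5,50,95]))
avg(3)
```

```text
154 [(0.267, -0.089, 0.163), (0.275, -0.087, 0.162), (0.286, -0.087, 0.159)] [97 91 84]
155 [(0.267, -0.089, 0.16), (0.277, -0.09, 0.157), (0.289, -0.093, 0.152)] [95 91 83]
156 [(0.266, -0.088, 0.157), (0.277, -0.089, 0.153), (0.288, -0.091, 0.149)] [95 90 80]
157 [(0.265, -0.086, 0.155), (0.276, -0.088, 0.151), (0.288, -0.09, 0.146)] [80 76 67]
158 [(0.266, -0.088, 0.15), (0.281, -0.097, 0.14), (0.288, -0.09, 0.143)] [61 54 53]
159 [(0.267, -0.09, 0.145), (0.278, -0.09, 0.142), (0.287, -0.088, 0.141)] [69 63 62]
160 [(0.269, -0.093, 0.139), (0.275, -0.086, 0.142), (0.287, -0.089, 0.137)] [89 82 77]
161 [(0.267, -0.089, 0.138), (0.277, -0.088, 0.136), (0.287, -0.087, 0.134)] [93 89 80]
162 [(0.269, -0.093, 0.132), (0.277, -0.089, 0.132), (0.288, -0.089, 0.129)] [95 90 82]
163 [(0.27, -0.094, 0.127), (0.276, -0.086, 0.13), (0.287, -0.088, 0.126)] [94 88 82]
164 [(0.268, -0.091, 0.126), (0.275, -0.084, 0.128), (0.371, -0.246, 0.005)] [89 84 82]
165 [(0.353, -0.256, 0.0), (0.364, -0.254, -0.002), (0.37, -0.244, 0.002)] [89 78 66]
166 [(0.35, -0.251, -0.0), (0.361, -0.248, -0.002), (0.371, -0.244, -0.002)] [199 157 110]
167 [(0.347, -0.246, -0.001), (0.356, -0.238, 0.001), (0.365, -0.233, 0.002)] [223 181 124]
168 [(0.343, -0.236, 0.002), (0.278, -0.088, 0.11), (0.287, -0.086, 0.109)] [167 138  99]
169 [(0.267, -0.087, 0.11), (0.277, -0.086, 0.108), (0.285, -0.083, 0.108)] [85 74 65]
170 [(0.267, -0.088, 0.106), (0.275, -0.084, 0.106), (0.283, -0.078, 0.108)] [49 49 51]
171 [(0.263, -0.08, 0.108), (0.272, -0.077, 0.107), (0.279, -0.07, 0.11)] [49 50 49]
172 [(0.26, -0.073, 0.11), (0.269, -0.072, 0.107), (0.278, -0.068, 0.108)] [48 47 52]
173 [(0.232, -0.019, 0.148), (0.266, -0.065, 0.109), (0.276, -0.065, 0.107)] [49 49 53]
left rail w [0.09634978 0.09874549 0.10122695]
t 31.90 th 221.53 sd 0.08
```

The bench shows between the closed fingertips (row 164) and the shelf edge (row 168). So the tips end at z ≈ 0.124, about 31 mm above the reported TCP, and the finger has been passing above the rail. I'll back off clear of the shelf and lower it to real rail height.

>>> servo_tool([
  {"dx": 0.008,"dy": -0.009,"dz": 0,"roll": 1,"jaw": 0.0},
  {"dx": 0.008,"dy": -0.009,"dz": 0,"roll": 1,"jaw": 0.0},
  {"dx": 0.008,"dy": -0.009,"dz": 0,"roll": 1,"jaw": 0.0},
  {"dx": 0.005,"dy": -0.005,"dz": 0,"roll": 1,"jaw": 0.0},
  {"dx": 0,"dy": 0,"dz": -0.01,"roll": 0,"jaw": 0.0},
  {"dx": 0,"dy": 0,"dz": -0.015,"roll": 0,"jaw": 0.0},
  {"dx": 0,"dy": 0,"dz": -0.01,"roll": 0,"jaw": 0.0},
  {"dx": 0,"dy": 0,"dz": 0,"roll": 0,"jaw": 0.0},
  {"dx": 0,"dy": 0,"dz": 0,"roll": 0,"jaw": 0.0},
  {"dx": 0,"dy": 0,"dz": 0,"roll": 0,"jaw": 0.0},
])

```text
t: 33.2
eef_pos: [0.6101, -0.2734, 0.0585]
ee_rot: [-3.141, -0.001, -0.835]
force: [-0.4, 0.7, -1.0]
width: 0.0004
gripper_force: 0.0
```

Run:
```python
from h import *
avg(4);rep();s=get_state();q=np.array(s['eef_pos'])[:2]-piv
for th in(221,222,223,224,225,226,227): u,n=frame(th);print(th,"%.4f %.4f"%(q@u,q@n))
# dish on the shelf now vs start
for f in(None,"side0"):
    if f: a=np.load(f+".npz");p,d=a['p'],a['d'];th=148.9
    else: p,d=grab_frame("side");th=222.8
    W=cloud("side",d);u,n=frame(th);P=W[...,:2]-piv;S=P@u;w=P@n
    for nm,z0,z1,a0,a1 in(("dish",.143,.158,.22,.36),("cart",.158,.178,.17,.25),("trap",.235,.25,.05,.16)):
        k=(W[...,2]>z0)&(W[...,2]<z1)&(S>a0)&(S<a1)&(abs(w)<.075)&(d>0);x=cv2.minAreaRect(np.c_[S[k],w[k]].astype(np.float32));print(f,nm,k.sum(),np.round(x[0],4),np.round(x[1],3))
```

```text
t 33.33 th 222.45 sd 0.29
33.4 [ 0.6099 -0.2734  0.0582] [-3.141 -0.    -0.835] [-0.   0.3 -1. ]
204 out 0.2275 left -0.2204
208 out 0.2423 left -0.2040
212 out 0.2559 left -0.1866
216.1 out 0.2686 left -0.1678
221 0.2820 -0.1443
222 0.2844 -0.1393
223 0.2868 -0.1343
224 0.2891 -0.1293
225 0.2913 -0.1243
226 0.2935 -0.1191
227 0.2955 -0.1140
None dish 438 [0.2721 0.0172] [0.11  0.088]
None cart 25 [ 0.2121 -0.0211] [0.01  0.019]
None trap 157 [ 0.1005 -0.0151] [0.043 0.038]
side0 dish 927 [0.2714 0.0177] [0.118 0.09 ]
side0 cart 37 [ 0.216  -0.0234] [0.014 0.014]
side0 trap 201 [ 0.1052 -0.0164] [0.041 0.044]
```

>>> servo_tool([
  {"dx": -0.002,"dy": 0.0022,"dz": 0,"roll": 0,"jaw": 0.0},
  {"dx": -0.002,"dy": 0.0022,"dz": 0,"roll": 0,"jaw": 0.0},
  {"dx": -0.002,"dy": 0.0022,"dz": 0,"roll": 0,"jaw": 0.0},
  {"dx": -0.002,"dy": 0.0022,"dz": 0,"roll": 0,"jaw": 0.0},
  {"dx": -0.002,"dy": 0.0022,"dz": 0,"roll": 0,"jaw": 0.0},
  {"dx": -0.0015,"dy": 0.0015,"dz": 0,"roll": 0,"jaw": 0.0},
  {"dx": -0.0002,"dy": 0.0002,"dz": 0,"roll": 0,"jaw": 0.0},
  {"dx": -0.0002,"dy": 0.0002,"dz": 0,"roll": 0,"jaw": 0.0},
  {"dx": -0.0002,"dy": 0.0002,"dz": 0,"roll": 0,"jaw": 0.0},
  {"dx": -0.0002,"dy": 0.0002,"dz": 0,"roll": 0,"jaw": 0.0},
])

```text
t: 34.7
eef_pos: [0.5974, -0.2601, 0.0578]
ee_rot: [-3.142, 0.0, -0.835]
force: [0.2, 0.4, 0.3]
width: 0.0007
gripper_force: 0.0
```

>>> servo_tool([
  {"dx": -0.0002,"dy": 0.0002,"dz": 0,"roll": 0,"jaw": 0.0},
  {"dx": -0.0002,"dy": 0.0002,"dz": 0,"roll": 0,"jaw": 0.0},
  {"dx": -0.0002,"dy": 0.0002,"dz": 0,"roll": 0,"jaw": 0.0},
  {"dx": -0.0002,"dy": 0.0002,"dz": 0,"roll": 0,"jaw": 0.0},
  {"dx": -0.0002,"dy": 0.0002,"dz": 0,"roll": 0,"jaw": 0.0},
  {"dx": -0.0002,"dy": 0.0002,"dz": 0,"roll": 0,"jaw": 0.0},
  {"dx": -0.0002,"dy": 0.0002,"dz": 0,"roll": 0,"jaw": 0.0},
  {"dx": -0.0002,"dy": 0.0002,"dz": 0,"roll": 0,"jaw": 0.0},
  {"dx": -0.0002,"dy": 0.0002,"dz": 0,"roll": 0,"jaw": 0.0},
  {"dx": -0.0002,"dy": 0.0002,"dz": 0,"roll": 0,"jaw": 0.0},
])

```text
t: 35.95
eef_pos: [0.5954, -0.258, 0.0579]
ee_rot: [-3.142, -0.0, -0.835]
force: [0.1, 0.3, 0.6]
width: 0.0004
gripper_force: 0.0
```

```bash
cat >> h.py <<'E'
def gap():
    s=get_state();q=np.array(s['eef_pos'])[:2]-piv;print(s['t'],np.round(s['eef_pos'],4),np.round(s['force'],1))
    for th in range(216,226): u,n=frame(th);print(th,"%.4f %.4f"%(q@u,q@n),end="; ")
E
python3 - <<'E'
from h import *
avg(4);avg(4);gap()
E
```

```text
t 36.08 th 222.94 sd 0.44
t 36.27 th 222.78 sd 0.25
36.35 [ 0.5953 -0.258   0.0578] [-0.5 -0.  -0.2]
216 0.2710 -0.1474; 217 0.2736 -0.1426; 218 0.2760 -0.1378; 219 0.2784 -0.1330; 220 0.2807 -0.1281; 221 0.2828 -0.1232; 222 0.2850 -0.1182; 223 0.2870 -0.1132; 224 0.2889 -0.1082; 225 0.2908 -0.1032;
```

>>> servo_tool([
  {"dx": -0.0004,"dy": 0.0002,"dz": 0,"roll": 0,"jaw": 0.0},
  {"dx": -0.0006,"dy": 0.0003,"dz": 0,"roll": 0,"jaw": 0.0},
  {"dx": -0.0007,"dy": 0.0003,"dz": 0,"roll": 0,"jaw": 0.0},
  {"dx": -0.0007,"dy": 0.0003,"dz": 0,"roll": 0,"jaw": 0.0},
  {"dx": -0.0007,"dy": 0.0003,"dz": 0,"roll": 0,"jaw": 0.0},
  {"dx": -0.0007,"dy": 0.0003,"dz": 0,"roll": 0,"jaw": 0.0},
  {"dx": -0.0007,"dy": 0.0003,"dz": 0,"roll": 0,"jaw": 0.0},
  {"dx": -0.0007,"dy": 0.0003,"dz": 0,"roll": 0,"jaw": 0.0},
  {"dx": -0.0007,"dy": 0.0003,"dz": 0,"roll": 0,"jaw": 0.0},
  {"dx": -0.0007,"dy": 0.0003,"dz": 0,"roll": 0,"jaw": 0.0},
])

```text
t: 37.6
eef_pos: [0.5887, -0.2551, 0.0579]
ee_rot: [-3.142, -0.0, -0.835]
force: [-0.1, -0.5, 0.7]
width: 0.0005
gripper_force: 0.0
```

Run:
```python
from h import *
avg(5);gap()
```

```text
t 37.75 th 221.72 sd 0.16
37.85 [ 0.5888 -0.2552  0.0579] [ 0.2 -1.   0.9]
216 0.2747 -0.1412; 217 0.2771 -0.1364; 218 0.2794 -0.1315; 219 0.2817 -0.1266; 220 0.2838 -0.1217; 221 0.2859 -0.1167; 222 0.2879 -0.1117; 223 0.2898 -0.1067; 224 0.2916 -0.1016; 225 0.2934 -0.0965;
```

>>> servo_tool([
  {"dx": -0.0006,"dy": 0.0003,"dz": 0,"roll": 0,"jaw": 0.0},
  {"dx": -0.0006,"dy": 0.0003,"dz": 0,"roll": 0,"jaw": 0.0},
  {"dx": -0.0006,"dy": 0.0003,"dz": 0,"roll": 0,"jaw": 0.0},
  {"dx": -0.0006,"dy": 0.0003,"dz": 0,"roll": 0,"jaw": 0.0},
  {"dx": -0.0006,"dy": 0.0003,"dz": 0,"roll": 0,"jaw": 0.0},
  {"dx": -0.0006,"dy": 0.0003,"dz": 0,"roll": 0,"jaw": 0.0},
  {"dx": -0.0006,"dy": 0.0003,"dz": 0,"roll": 0,"jaw": 0.0},
  {"dx": -0.0006,"dy": 0.0003,"dz": 0,"roll": 0,"jaw": 0.0},
  {"dx": -0.0006,"dy": 0.0003,"dz": 0,"roll": 0,"jaw": 0.0},
  {"dx": -0.0006,"dy": 0.0003,"dz": 0,"roll": 0,"jaw": 0.0},
])

```text
t: 39.1
eef_pos: [0.5827, -0.2521, 0.0579]
ee_rot: [-3.142, -0.0, -0.835]
force: [0.5, 0.3, -0.3]
width: 0.0003
gripper_force: 0.0
```

Run:
```python
from h import *
avg(5);gap()
```

```text
t 39.25 th 220.29 sd 2.33
39.35 [ 0.5828 -0.2521  0.0578] [ 0.9 -0.6 -0.8]
216 0.2777 -0.1352; 217 0.2801 -0.1303; 218 0.2823 -0.1254; 219 0.2844 -0.1205; 220 0.2865 -0.1155; 221 0.2885 -0.1105; 222 0.2904 -0.1054; 223 0.2921 -0.1003; 224 0.2939 -0.0952; 225 0.2955 -0.0901;
```

>>> servo_tool([
  {"dx": 0,"dy": 0,"dz": 0,"roll": 0,"jaw": 0.0},
  {"dx": 0,"dy": 0,"dz": 0,"roll": 0,"jaw": 0.0},
  {"dx": 0,"dy": 0,"dz": 0,"roll": 0,"jaw": 0.0},
  {"dx": 0,"dy": 0,"dz": 0,"roll": 0,"jaw": 0.0},
  {"dx": 0,"dy": 0,"dz": 0,"roll": 0,"jaw": 0.0},
  {"dx": 0,"dy": 0,"dz": 0,"roll": 0,"jaw": 0.0},
  {"dx": 0,"dy": 0,"dz": 0,"roll": 0,"jaw": 0.0},
  {"dx": 0,"dy": 0,"dz": 0,"roll": 0,"jaw": 0.0},
  {"dx": 0,"dy": 0,"dz": 0,"roll": 0,"jaw": 0.0},
  {"dx": 0,"dy": 0,"dz": 0,"roll": 0,"jaw": 0.0},
])

```text
t: 40.6
eef_pos: [0.5828, -0.2521, 0.0579]
ee_rot: [3.142, 0.0, -0.835]
force: [-0.2, -0.3, 0.1]
width: 0.0005
gripper_force: 0.0
```

Run:
```python
from h import *
avg(7)
```

```text
t 40.80 th 219.54 sd 0.46
```

>>> servo_tool([
  {"dx": -0.001,"dy": 0.0006,"dz": 0,"roll": 0,"jaw": 0.0},
  {"dx": -0.001,"dy": 0.0006,"dz": 0,"roll": 0,"jaw": 0.0},
  {"dx": -0.001,"dy": 0.0006,"dz": 0,"roll": 0,"jaw": 0.0},
  {"dx": -0.001,"dy": 0.0006,"dz": 0,"roll": 0,"jaw": 0.0},
  {"dx": -0.0005,"dy": 0.0003,"dz": 0,"roll": 0,"jaw": 0.0},
  {"dx": -0.0005,"dy": 0.0003,"dz": 0,"roll": 0,"jaw": 0.0},
  {"dx": -0.0005,"dy": 0.0003,"dz": 0,"roll": 0,"jaw": 0.0},
  {"dx": -0.0005,"dy": 0.0003,"dz": 0,"roll": 0,"jaw": 0.0},
  {"dx": -0.0005,"dy": 0.0003,"dz": 0,"roll": 0,"jaw": 0.0},
  {"dx": -0.0005,"dy": 0.0003,"dz": 0,"roll": 0,"jaw": 0.0},
])

```text
t: 42.2
eef_pos: [0.5757, -0.2479, 0.0579]
ee_rot: [3.142, 0.0, -0.835]
force: [0.6, 0.7, 0.0]
width: 0.0003
gripper_force: 0.0
```

Run:
```python
from h import *
avg(7);gap()
```

```text
t 42.40 th 218.61 sd 0.08
42.55 [ 0.5758 -0.248   0.0579] [ 0.5 -0.4 -0.9]
216 0.2810 -0.1277; 217 0.2831 -0.1228; 218 0.2852 -0.1178; 219 0.2873 -0.1128; 220 0.2892 -0.1078; 221 0.2910 -0.1027; 222 0.2928 -0.0976; 223 0.2944 -0.0925; 224 0.2960 -0.0874; 225 0.2975 -0.0822;
```

>>> servo_tool([
  {"dx": -0.0007,"dy": 0.0004,"dz": 0,"roll": 0,"jaw": 0.0},
  {"dx": -0.0007,"dy": 0.0004,"dz": 0,"roll": 0,"jaw": 0.0},
  {"dx": -0.0006,"dy": 0.0003,"dz": 0,"roll": 0,"jaw": 0.0},
  {"dx": -0.0003,"dy": 0.0002,"dz": 0,"roll": 0,"jaw": 0.0},
  {"dx": -0.0003,"dy": 0.0002,"dz": 0,"roll": 0,"jaw": 0.0},
  {"dx": -0.0003,"dy": 0.0002,"dz": 0,"roll": 0,"jaw": 0.0},
  {"dx": -0.0003,"dy": 0.0002,"dz": 0,"roll": 0,"jaw": 0.0},
  {"dx": -0.0003,"dy": 0.0002,"dz": 0,"roll": 0,"jaw": 0.0},
  {"dx": -0.0003,"dy": 0.0002,"dz": 0,"roll": 0,"jaw": 0.0},
  {"dx": -0.0003,"dy": 0.0002,"dz": 0,"roll": 0,"jaw": 0.0},
])

```text
t: 43.8
eef_pos: [0.5717, -0.2454, 0.0579]
ee_rot: [3.142, -0.0, -0.835]
force: [-0.2, 0.4, 0.6]
width: 0.0005
gripper_force: 0.0
```

Run:
```python
from h import *
avg(7);gap()
```

```text
t 44.00 th 218.02 sd 2.45
44.15 [ 0.5717 -0.2455  0.0579] [ 0.9 -1.2 -0.3]
216 0.2828 -0.1233; 217 0.2849 -0.1183; 218 0.2869 -0.1133; 219 0.2889 -0.1083; 220 0.2907 -0.1033; 221 0.2925 -0.0982; 222 0.2941 -0.0930; 223 0.2957 -0.0879; 224 0.2972 -0.0827; 225 0.2986 -0.0775;
```

>>> servo_tool([
  {"dx": -0.0005,"dy": 0.0003,"dz": 0,"roll": 0,"jaw": 0.0},
  {"dx": -0.0005,"dy": 0.0003,"dz": 0,"roll": 0,"jaw": 0.0},
  {"dx": -0.0003,"dy": 0.0002,"dz": 0,"roll": 0,"jaw": 0.0},
  {"dx": -0.0003,"dy": 0.0002,"dz": 0,"roll": 0,"jaw": 0.0},
  {"dx": -0.0003,"dy": 0.0002,"dz": 0,"roll": 0,"jaw": 0.0},
  {"dx": -0.0003,"dy": 0.0002,"dz": 0,"roll": 0,"jaw": 0.0},
  {"dx": -0.0003,"dy": 0.0002,"dz": 0,"roll": 0,"jaw": 0.0},
  {"dx": -0.0003,"dy": 0.0002,"dz": 0,"roll": 0,"jaw": 0.0},
  {"dx": -0.0003,"dy": 0.0002,"dz": 0,"roll": 0,"jaw": 0.0},
  {"dx": -0.0003,"dy": 0.0002,"dz": 0,"roll": 0,"jaw": 0.0},
])

```text
t: 45.4
eef_pos: [0.5682, -0.2432, 0.0578]
ee_rot: [3.142, 0.0, -0.835]
force: [0.2, 0.2, 0.4]
width: 0.0008
gripper_force: 0.0
```

Run:
```python
from h import *
avg(7);gap()
```

```text
t 45.60 th 217.32 sd 1.79
45.75 [ 0.5683 -0.2432  0.0579] [ 0.7  0.  -0.2]
216 0.2842 -0.1195; 217 0.2863 -0.1145; 218 0.2882 -0.1095; 219 0.2901 -0.1045; 220 0.2919 -0.0994; 221 0.2936 -0.0943; 222 0.2952 -0.0891; 223 0.2967 -0.0840; 224 0.2981 -0.0788; 225 0.2994 -0.0736;
```

>>> servo_tool([
  {"dx": 0.003,"dy": -0.004,"dz": 0,"roll": 0,"jaw": 0.0},
  {"dx": 0.005,"dy": -0.006,"dz": 0,"roll": 0,"jaw": 0.0},
  {"dx": 0,"dy": 0,"dz": 0,"roll": 0,"jaw": 0.0},
  {"dx": 0,"dy": 0,"dz": 0,"roll": 0,"jaw": 0.0},
  {"dx": 0,"dy": 0,"dz": 0,"roll": 0,"jaw": 0.0},
  {"dx": 0,"dy": 0,"dz": 0,"roll": 0,"jaw": 0.0},
  {"dx": 0,"dy": 0,"dz": 0,"roll": 0,"jaw": 0.0},
  {"dx": 0,"dy": 0,"dz": 0,"roll": 0,"jaw": 0.0},
  {"dx": 0,"dy": 0,"dz": 0,"roll": 0,"jaw": 0.0},
  {"dx": 0,"dy": 0,"dz": 0,"roll": 0,"jaw": 0.0},
])

```text
t: 47.0
eef_pos: [0.5762, -0.2533, 0.0579]
ee_rot: [3.142, 0.0, -0.835]
force: [-0.1, 0.4, 0.4]
width: -0.0
gripper_force: 0.0
```

Run:
```python
from h import *
avg(9);gap()
```

```text
t 47.25 th 216.40 sd 0.22
47.45 [ 0.5763 -0.2532  0.0579] [-0.7  1.2  0.1]
216 0.2837 -0.1323; 217 0.2859 -0.1273; 218 0.2881 -0.1223; 219 0.2902 -0.1172; 220 0.2922 -0.1122; 221 0.2941 -0.1071; 222 0.2959 -0.1019; 223 0.2977 -0.0967; 224 0.2993 -0.0915; 225 0.3009 -0.0863;
```

>>> servo_tool([
  {"dx": 0.002,"dy": -0.002,"dz": 0.05,"roll": 0,"jaw": 0.0},
  {"dx": 0,"dy": 0,"dz": 0.055,"roll": 0,"jaw": 0.0},
  {"dx": -0.002,"dy": 0.002,"dz": 0.035,"roll": 0,"jaw": 0.0},
  {"dx": -0.0265,"dy": 0.048,"dz": 0,"roll": -2,"jaw": 0.0},
  {"dx": -0.0265,"dy": 0.048,"dz": 0,"roll": -2,"jaw": 0.0},
  {"dx": -0.0265,"dy": 0.048,"dz": 0,"roll": -2,"jaw": 0.0},
  {"dx": -0.0265,"dy": 0.048,"dz": 0,"roll": 0,"jaw": 0.0},
  {"dx": -0.0265,"dy": 0.05,"dz": 0,"roll": 0,"jaw": 0.0},
  {"dx": 0,"dy": 0,"dz": 0,"roll": 0,"jaw": 0.0},
  {"dx": 0,"dy": 0,"dz": 0,"roll": 0,"jaw": 0.0},
])

```text
t: 48.7
eef_pos: [0.444, -0.0109, 0.1982]
ee_rot: [-3.141, -0.0, -0.938]
force: [0.4, -0.1, 0.1]
width: 0.0006
gripper_force: 0.0
```

Run:
```python
from h import *
for i in range(3): print(ang("side"),ang("top"))
s=get_state();print(s['t'],s['eef_pos'],s['ee_rot'])
q=np.array(s['eef_pos'])[:2]-piv
for th in(214.5,215.5,216): u,n=frame(th);print(th,"%.4f %.4f"%(q@u,q@n))
```

```text
(48.75, 'A 215.17', 'rect', [0.331, 0.191], [('215.17', 22, '0.0949')]) (48.8, 'A 213.80', 'rect', [0.329, 0.19], [('212.20', 11, '0.0873'), ('215.40', 22, '0.0967')])
(48.85, 'A 215.46', 'rect', [0.331, 0.191], [('215.46', 22, '0.0969')]) (48.9, 'A 215.11', 'rect', [0.329, 0.19], [('215.13', 11, '0.0914'), ('215.08', 22, '0.0936')])
(48.95, 'A 215.11', 'rect', [0.331, 0.191], [('215.11', 22, '0.0946')]) (49.0, 'A 214.72', 'rect', [0.33, 0.19], [('214.33', 10, '0.0857'), ('215.11', 22, '0.0971')])
49.0 [ 0.44391764 -0.01208524  0.19755975] [ 3.14081886e+00  1.80452404e-04 -9.41630035e-01]
214.5 0.2526 0.1341
215.5 0.2502 0.1384
216 0.2490 0.1406
```

>>> servo_tool([
  {"dx": 0,"dy": 0,"dz": -0.055,"roll": 0,"jaw": 0.0},
  {"dx": 0.0023,"dy": -0.0033,"dz": -0.055,"roll": 0,"jaw": 0.0},
  {"dx": 0.0035,"dy": -0.005,"dz": -0.03,"roll": 0,"jaw": 0.0},
  {"dx": 0.0035,"dy": -0.005,"dz": 0,"roll": 0,"jaw": 0.0},
  {"dx": 0.0018,"dy": -0.0025,"dz": 0,"roll": 0,"jaw": 0.0},
  {"dx": 0.0014,"dy": -0.002,"dz": 0,"roll": 0,"jaw": 0.0},
  {"dx": 0.0005,"dy": -0.0007,"dz": 0,"roll": 0,"jaw": 0.0},
  {"dx": 0.0001,"dy": -0.0001,"dz": 0,"roll": 0,"jaw": 0.0},
  {"dx": 0.0001,"dy": -0.0001,"dz": 0,"roll": 0,"jaw": 0.0},
  {"dx": 0.0001,"dy": -0.0001,"dz": 0,"roll": 0,"jaw": 0.0},
])

```text
t: 50.25
eef_pos: [0.457, -0.03, 0.0579]
ee_rot: [-3.142, -0.0, -0.94]
force: [-0.2, 0.5, 0.6]
width: 0.0004
gripper_force: 0.0
```

```bash
cat >> h.py <<'E'
def both(k=3):
    r=[]
    for i in range(k):
        a=ang("top");b=ang("side")
        r.append((a[0],[(e[0],e[2]) for e in a[4]],[(e[0],e[2]) for e in b[4]]))
    for x in r: print(x)
    s=get_state();q=np.array(s['eef_pos'])[:2]-piv;print(s['t'],np.round(s['eef_pos'],4),np.round(s['force'],1))
    for th in(213,214,215,216,217): u,n=frame(th);print(th,"%.4f %.4f"%(q@u,q@n),end="; ")
E
python3 - <<'E'
from h import *
both()
E
```

```text
(50.3, [('214.80', '0.0931')], [])
(50.4, [('214.81', '0.0922')], [])
(50.5, [('214.52', '0.0928')], [])
50.55 [ 0.4571 -0.03    0.0578] [ 0.5 -0.8  0.7]
213 0.2547 0.1052; 214 0.2529 0.1096; 215 0.2509 0.1140; 216 0.2489 0.1184; 217 0.2468 0.1227;
```

>>> servo_tool([
  {"dx": 0.0001,"dy": -0.0001,"dz": 0,"roll": 0,"jaw": 0.0},
  {"dx": 0.0001,"dy": -0.0001,"dz": 0,"roll": 0,"jaw": 0.0},
  {"dx": 0.0001,"dy": -0.0001,"dz": 0,"roll": 0,"jaw": 0.0},
  {"dx": 0.0001,"dy": -0.0001,"dz": 0,"roll": 0,"jaw": 0.0},
  {"dx": 0.0001,"dy": -0.0001,"dz": 0,"roll": 0,"jaw": 0.0},
  {"dx": 0.0001,"dy": -0.0001,"dz": 0,"roll": 0,"jaw": 0.0},
  {"dx": 0.0001,"dy": -0.0001,"dz": 0,"roll": 0,"jaw": 0.0},
  {"dx": 0.0001,"dy": -0.0001,"dz": 0,"roll": 0,"jaw": 0.0},
  {"dx": 0.0001,"dy": -0.0001,"dz": 0,"roll": 0,"jaw": 0.0},
  {"dx": 0.0001,"dy": -0.0001,"dz": 0,"roll": 0,"jaw": 0.0},
])

```text
t: 51.8
eef_pos: [0.4581, -0.0311, 0.0579]
ee_rot: [-3.142, -0.0, -0.94]
force: [-1.1, -0.1, -0.4]
width: 0.0004
gripper_force: 0.0
```

Run:
```python
from h import *
for i in range(5): print(ang("top"))
s=get_state();q=np.array(s['eef_pos'])[:2]-piv
for th in(214,215,216): u,n=frame(th);print(th,"%.4f %.4f"%(q@u,q@n),end="; ")
```

```text
(51.85, 'A 215.15', 'rect', [0.329, 0.189], [('215.15', 22, '0.0920')])
(51.9, 'A 213.94', 'rect', [0.33, 0.19], [('213.94', 22, '0.0962')])
(51.95, 'A 215.28', 'rect', [0.319, 0.19], [('215.28', 22, '0.0912')])
(52.0, 'A 215.32', 'rect', [0.331, 0.189], [('215.32', 22, '0.0910')])
(52.05, 'A 218.64', 'rect', [0.322, 0.192], [])
214 0.2526 0.1082; 215 0.2507 0.1126; 216 0.2487 0.1170;
```

>>> servo_tool([
  {"dx": -0.003,"dy": 0.005,"dz": 0,"roll": 0,"jaw": 0.0},
  {"dx": -0.006,"dy": 0.009,"dz": 0,"roll": 0,"jaw": 0.0},
  {"dx": -0.004,"dy": 0.01,"dz": 0,"roll": 0,"jaw": 0.0},
  {"dx": 0,"dy": 0.02,"dz": 0,"roll": 0,"jaw": 0.0},
  {"dx": 0,"dy": 0.03,"dz": 0,"roll": 0,"jaw": 0.0},
  {"dx": 0,"dy": 0.04,"dz": 0,"roll": 0,"jaw": 0.0},
  {"dx": 0,"dy": 0.04,"dz": 0,"roll": 0,"jaw": 0.0},
  {"dx": 0,"dy": 0.03,"dz": 0,"roll": 0,"jaw": 0.0},
  {"dx": 0,"dy": 0,"dz": 0,"roll": 0,"jaw": 0.0},
  {"dx": 0,"dy": 0,"dz": 0,"roll": 0,"jaw": 0.0},
])

```text
t: 53.3
eef_pos: [0.4445, 0.1531, 0.0578]
ee_rot: [3.141, 0.0, -0.939]
force: [-0.5, -0.6, -0.6]
width: 0.0004
gripper_force: 0.0
```

Run:
```python
from h import *
for i in range(3): print(ang("top"),ang("side"))
```

```text
(53.35, 'A 215.81', 'rect', [0.329, 0.192], [('215.69', 22, '0.0935'), ('215.94', 22, '0.0919')]) (53.4, 'A 294.30', 'rect', [0.162, 0.217], [])
(53.45, 'A 215.49', 'rect', [0.33, 0.191], [('215.49', 22, '0.0919'), ('215.49', 22, '0.0932')]) (53.5, 'A 293.68', 'rect', [0.162, 0.214], [])
(53.55, 'A 215.80', 'rect', [0.33, 0.192], [('215.87', 22, '0.0931'), ('215.73', 22, '0.0920')]) (53.6, 'A 122.20', 'rect', [0.178, 0.2], [])
```

>>> servo_tool([
  {"dx": 0,"dy": 0,"dz": 0,"roll": 0,"jaw": 0.0},
  {"dx": 0,"dy": 0,"dz": 0,"roll": 0,"jaw": 0.0},
  {"dx": 0,"dy": 0,"dz": 0,"roll": 0,"jaw": 0.0},
  {"dx": 0,"dy": 0,"dz": 0,"roll": 0,"jaw": 0.0},
  {"dx": 0,"dy": 0,"dz": 0,"roll": 0,"jaw": 0.0},
  {"dx": 0,"dy": 0,"dz": 0,"roll": 0,"jaw": 0.0},
  {"dx": 0,"dy": 0,"dz": 0,"roll": 0,"jaw": 0.0},
  {"dx": 0,"dy": 0,"dz": 0,"roll": 0,"jaw": 0.0},
  {"dx": 0,"dy": 0,"dz": 0,"roll": 0,"jaw": 0.0},
  {"dx": 0,"dy": 0,"dz": 0,"roll": 0,"jaw": 0.0},
])

```text
t: 54.85
eef_pos: [0.4451, 0.153, 0.0579]
ee_rot: [-3.142, -0.0, -0.94]
force: [-0.2, 0.3, 0.2]
width: -0.0
gripper_force: 0.0
```

>>> servo_tool([
  {"dx": 0,"dy": 0,"dz": 0,"roll": 0,"jaw": 0.0},
  {"dx": 0,"dy": 0,"dz": 0,"roll": 0,"jaw": 0.0},
  {"dx": 0,"dy": 0,"dz": 0,"roll": 0,"jaw": 0.0},
  {"dx": 0,"dy": 0,"dz": 0,"roll": 0,"jaw": 0.0},
  {"dx": 0,"dy": 0,"dz": 0,"roll": 0,"jaw": 0.0},
  {"dx": 0,"dy": 0,"dz": 0,"roll": 0,"jaw": 0.0},
  {"dx": 0,"dy": 0,"dz": 0,"roll": 0,"jaw": 0.0},
  {"dx": 0,"dy": 0,"dz": 0,"roll": 0,"jaw": 0.0},
  {"dx": 0,"dy": 0,"dz": 0,"roll": 0,"jaw": 0.0},
  {"dx": 0,"dy": 0,"dz": 0,"roll": 0,"jaw": 0.0},
])

```text
t: 56.1
eef_pos: [0.4451, 0.153, 0.0579]
ee_rot: [3.142, 0.0, -0.94]
force: [0.5, -0.0, -0.0]
width: 0.0006
gripper_force: 0.0
```

Run:
```python
from h import *
for i in range(5): print(ang("top","e" if i==0 else None))
```

```text
(56.15, 'A 216.46', 'rect', [0.304, 0.193], [('216.42', 22, '0.0934'), ('216.50', 22, '0.0921')])
(56.2, 'A 216.46', 'rect', [0.33, 0.191], [('216.27', 22, '0.0922'), ('216.66', 22, '0.0929')])
(56.25, 'A 216.54', 'rect', [0.329, 0.191], [('216.83', 22, '0.0925'), ('216.26', 22, '0.0925')])
(56.3, 'A 216.56', 'rect', [0.329, 0.192], [('216.79', 22, '0.0920'), ('216.34', 22, '0.0934')])
(56.35, 'A 216.55', 'rect', [0.329, 0.191], [('216.56', 22, '0.0922'), ('216.53', 22, '0.0923')])
```

View pics/e.png

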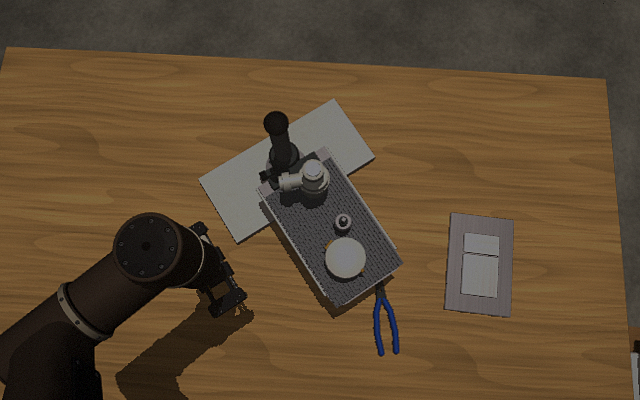

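The top view shows the shelf standing out square from the panel, the goods in place, and the arm clear at (210,270). I'll let the last creep die out, then hand in.

>>> servo_tool([
  {"dx": 0,"dy": 0,"dz": 0,"roll": 0,"jaw": 0.0},
  {"dx": 0,"dy": 0,"dz": 0,"roll": 0,"jaw": 0.0},
  {"dx": 0,"dy": 0,"dz": 0,"roll": 0,"jaw": 0.0},
  {"dx": 0,"dy": 0,"dz": 0,"roll": 0,"jaw": 0.0},
  {"dx": 0,"dy": 0,"dz": 0,"roll": 0,"jaw": 0.0},
  {"dx": 0,"dy": 0,"dz": 0,"roll": 0,"jaw": 0.0},
  {"dx": 0,"dy": 0,"dz": 0,"roll": 0,"jaw": 0.0},
  {"dx": 0,"dy": 0,"dz": 0,"roll": 0,"jaw": 0.0},
  {"dx": 0,"dy": 0,"dz": 0,"roll": 0,"jaw": 0.0},
  {"dx": 0,"dy": 0,"dz": 0,"roll": 0,"jaw": 0.0},
])

```text
t: 57.6
eef_pos: [0.4451, 0.1529, 0.0579]
ee_rot: [-3.142, 0.0, -0.94]
force: [0.2, -0.4, -0.6]
width: 0.0005
gripper_force: 0.0
```

>>> servo_tool([
  {"dx": 0,"dy": 0,"dz": 0,"roll": 0,"jaw": 0.0},
  {"dx": 0,"dy": 0,"dz": 0,"roll": 0,"jaw": 0.0},
  {"dx": 0,"dy": 0,"dz": 0,"roll": 0,"jaw": 0.0},
  {"dx": 0,"dy": 0,"dz": 0,"roll": 0,"jaw": 0.0},
  {"dx": 0,"dy": 0,"dz": 0,"roll": 0,"jaw": 0.0},
  {"dx": 0,"dy": 0,"dz": 0,"roll": 0,"jaw": 0.0},
  {"dx": 0,"dy": 0,"dz": 0,"roll": 0,"jaw": 0.0},
  {"dx": 0,"dy": 0,"dz": 0,"roll": 0,"jaw": 0.0},
  {"dx": 0,"dy": 0,"dz": 0,"roll": 0,"jaw": 0.0},
  {"dx": 0,"dy": 0,"dz": 0,"roll": 0,"jaw": 0.0},
])

```text
t: 58.85
eef_pos: [0.4451, 0.1529, 0.0579]
ee_rot: [3.142, -0.0, -0.94]
force: [-0.8, 0.2, -0.7]
width: 0.0007
gripper_force: 0.0
```

Run:
```python
from h import *
for i in range(3): print(ang("top"))
print(job_done())
```

```text
(58.9, 'A 217.05', 'rect', [0.33, 0.191], [('216.88', 22, '0.0931'), ('217.22', 22, '0.0926')])
(58.95, 'A 216.84', 'rect', [0.329, 0.19], [('216.83', 22, '0.0924'), ('216.84', 22, '0.0929')])
(59.0, 'A 217.11', 'rect', [0.33, 0.191], [('217.34', 22, '0.0927'), ('216.88', 22, '0.0922')])
the job is handed in; nothing more can be done
None
```

Handed in at 59 s with the shelf free, nearly still and about 0.9° past square, after overshooting by about 7° mid-run; the goods had not measurably moved, but until about 32 s the closed fingertips rode about 31 mm above the reported TCP, above the rail, so the first push probably bore on the dish instead of the rail.

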